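# Set the top diamond plate in its sharpening holder

## Task

Set up the next sharpening plate: press lightly with closed fingertips on the face of the top diamond plate (about a kilogram, never two) and slide it part of the way out through the open front of the plywood rack, leaving the plates under it lying as they are. Take hold of the part that sticks out, draw the plate clear and lay it gently, face up, on the bed of the plate holder, between the jaws and a little short of the fixed one. Then push it along the bed until it is home, square and central against the fixed jaw, leaning on it firmly for a moment (again about a kilogram, never two), and let go, without knocking the other things on the bench.

Things in the scene. Friction and masses are not known exactly. Their poses are not given: they have to be found in the camera images.
- plate_top_c (a point): centre (half-way up) of the top diamond plate: a steel-faced sharpening plate 150 mm long (its x axis), 50 mm wide (y), 10 mm thick (z), about 0.2 kg, lying face up as the uppermost of four equal plates in the rack, its long side along the rack; plates slide easily on one another, more easily than fingertips on a plate
- rack: plywood plate rack fixed to the bench; origin under its middle, x along it, open front at -x; packing raises the origin 0 to 10 mm over the bench. Heights over the origin: base 10 mm; side walls (8 mm thick) and back wall 52 mm, 2 mm above the top plate's face, so no plate inside can be gripped. Inside 54 mm wide, from the open front at x = -78 mm to the back wall at +78 mm
- rack_mouth (a point): middle of the rack's open front, at the height of the top plate's face (50 mm over the rack's origin); axes as the rack's. Nothing stands before the opening
- plate_2_c (a point): centre of the second plate of the stack, under the top one; same size and axes
- plate_3_c (a point): centre of the third plate; same size and axes
- plate_4_c (a point): centre of the lowest plate, lying on the rack's base; same size and axes
- holder: plate holder fixed to the bench, origin under its middle 0 to 10 mm over the bench, x along it to the fixed jaw. Rubber-faced bed 210 x 40 mm (fingers pass beside it), top 30 mm and underside 18 mm over the origin; two feet 80 mm wide, 16 mm high, at 73 to 103 mm from the middle. Fixed jaw at +x; at -x an adjustable jaw, backed off: 6 mm over the bed, face at x = -92 mm, thumb knob behind
- holder_jaw: the fixed jaw: steel bar 46 mm wide, 6 mm high over the bed, 14 mm thick; origin at the foot of its face that the plate's end comes against; x points away from the plate, out of the holder
- jaw_face (a point): middle of the foot of the fixed jaw's face, at bed height, 92 mm from the holder's middle; axes as the holder's. A plate that is home has its centre 75 mm before it (at x = -75 mm) and 5 mm above it
- bowl: bystander: small turned wooden bowl, 84 mm across, 40 mm high; origin at its underside
- chuck_key: bystander: steel T-handled chuck key lying flat, 90 mm long; origin at its underside
- oil_bottle: bystander: white plastic bottle of honing oil, 48 mm across, 115 mm high; origin at its underside
- wax_tin: bystander: flat metal wax tin, 72 mm across, 45 mm high; origin at its underside
- abrasive_roll: bystander: brown roll of abrasive strip, 90 mm across, 50 mm high; origin at its underside
- gouge: bystander: turning gouge lying flat, 430 mm long, dark handle; origin at its underside
- skew: bystander: skew chisel lying flat, 430 mm long, pale handle; origin at its underside
- mallet: bystander: wooden carver's mallet lying on its side, head 72 mm across, 240 mm long; origin at its underside
There are look-alikes about, which are no part of the job. What is shaped like the part that bears plate_top_c but blue or yellow is not meant.

How it is judged:
By the outcome, as a careful person would: the job done as asked, in the order asked, and still so for the second after the job is handed in, with the robot touching nothing.
It also fails if it takes over 72 s, if anything falls off the work surface, if the arm or the gripper's body presses on something with over 40 N, if the wrist force passes 120 N, or if a joint passes its speed limit or range.

## Robot

A 6-joint arm with a two-finger parallel gripper is mounted at the origin on the work surface. World frame = base frame: x ahead of the robot, y to its left, z up, the work surface at z = 0. Lengths are in mm, angles in degrees, forces in N, time in s.
With the tool pointing down it reaches from about 300 to 1000 mm from the base axis. Payload 5.1 kg.
Tool frame: the origin (TCP) lies on the mounting face of the last link; the fingertips stand 190 mm ahead of it and the grasp point (between the pads) lies 171 mm ahead of it; z points along the fingers, y is the direction in which the jaws open and shut (so a half turn about z gives the same grasp; the last joint's range is limited). The gripper opens to 95 mm and grips with 3 to 60 N. Pads are 20 mm wide; open, the fingers measure 119 mm over their backs; the gripper's body (75 mm by 180 mm) begins 59 mm behind the grasp point.
Start: joints at [-79.103, 7.093, 94.555, -0, 78.352, -4.733], TCP at [175.097, -625.961, 404.756] pointing down, gripper open.
Joint ranges: [-149.61, 149.61], [-58.7, 133.49], [1.44, 155.28], [-77.14, 257.14], [18.33, 153.61], [-166.67, 166.67]. Speed limits (degrees/s): [147.25, 147.25, 180, 180, 180, 180].

## Interface

Orientations are given as a 3x3 rotation matrix whose columns are the frame's x, y, z axes.
In Python, from workcell import * gives the robot as it stands.
- The arm moves only by the shell command python3 -m inch 'ROWS' [FORCE]. ROWS is JSON, a list of rows, each an object of numbers: "claw": the closure, from 0 (fully open) to 1 (shut); "tx", "ty", "tz": the shift along the world's x, y, z in units of 30 mm (1.0 is 30 mm); "ax", "ay", "az": the turn, a rotation vector about the world's x, y, z in units of 6 degrees (1.0 is 6 degrees). A call has 1 to 8 rows; each row shifts and turns the pose as measured when the row begins; what a row does not reach is not made up. A row lasts 1/10 s, in which the tool goes at most 50 mm and 8.59 degrees, less where a joint would pass 70% of its speed; a pose out of reach is approached as far as the arm can. A call is refused whole if a number of a shift passes 1 or a number of a turn 1, either way. A call with a gripper value outside its range is refused whole. The fingers move at their own pace and stop on an object; FORCE is the grip in N (left out, the last holds). Time passes only in rows, so rows that do not move let the fingers close. It gives the time, the measured TCP pose, the force and the opening at its end, in the units of the state.
- read_state(): the state, without advancing time (a new reading comes with each control period).
- capture(name): name is "side" or "top"; returns the picture (400x640x3 uint8, blue, green, red); there is no depth.
- camera_params(name): a dict with "vertical_fov" (degrees; the focal length in pixels is half the picture's height over the tangent of half this angle, whatever the lens; pixels are square), "cx", "cy" (the principal point, pixels), "world_to_cam" (4x4, takes a point from world to camera coordinates). Camera axes: x right, y down, z forward; pixel columns grow to the right and rows downward; lengths in mm; the calibration is good to about 2 mm. A picture is of the moment at which its call begins. camera_params takes no time and is no camera call.
- job_done(): hands the job in, once; it reports no verdict.
Trained networks look in the newest picture that a camera, given by its name, has taken for a name from the list of things; names that differ only in an ending like _2 or _b are one class to them, and where a whole thing is asked for, a point or a joint stands for the part that bears it (a point fixed in the world has none). Each returns a list of dicts, best first, with "p" (0 to 1); they miss things now and then, are a little off and sometimes report something else, mostly with a low value. They report only what shows in the picture. A call takes as long as a camera call. They do not tell look-alikes from the thing itself.
- look_for(camera, thing): "bbox" ([centre column, centre row, width, height] in pixels, round what is visible of it).
- masks_of(camera, thing): "region" (400x640 bool, what is visible of it) and "bbox" ([centre column, centre row, width, height] in pixels, round what is visible of it).
The state is a dict: "t": time; "joint_positions": joint angles; "joint_vel": joint speeds; "joint_efforts": joint torques, N m; "tool_pos": TCP position; "orientation": TCP orientation; "wrist_force": force on the tool from outside, world axes, zero at the start; "torque": the same for the moment, N m; "opening": finger opening in mm.
Only numpy, scipy, OpenCV 4.12 (cv2) and the standard library are available. Lean on these libraries where they do the work, as an engineer would, in place of code of your own. Each camera call takes 0.05 s, during which the arm holds its last target.

## Working session

There is one attempt and no reset: what is moved stays moved. The work goes in short steps, Python scripts to look and compute and a shell command to move; the robot and the scene stay as the last step left them, time stands still between calls to the robot, and variables do not carry over. Pictures are saved under pics/ and viewed, and the job is handed in when it is done.

```bash
ls; mkdir -p pics; python3 - <<'E'
from workcell import *
import cv2
for n in ("side","top"):
    im=capture(n); cv2.imwrite(f"pics/{n}0.png",im); print(n,camera_params(n))
s=read_state(); print(s)
E
```

```text
pics
side {'vertical_fov': 45.799781827256496, 'cx': 324.2343000117228, 'cy': 200.842999302122, 'world_to_cam': array([[-9.97834627e-01, -6.41798208e-02,  1.43877714e-02,
         5.44661033e+02],
       [-5.55872354e-02,  7.05955023e-01, -7.06071926e-01,
         8.04006406e+01],
       [ 3.51584502e-02, -7.05342793e-01, -7.07993946e-01,
         1.36570068e+03],
       [ 0.00000000e+00,  0.00000000e+00,  0.00000000e+00,
         1.00000000e+00]])}
top {'vertical_fov': 45.811872489316706, 'cx': 317.35647864417814, 'cy': 191.21544145722893, 'world_to_cam': array([[ 1.55353550e-02, -9.99853968e-01,  7.12009666e-03,
        -4.86027711e+01],
       [-9.83185042e-01, -1.65713997e-02, -1.81858631e-01,
         5.56331379e+02],
       [ 1.81950064e-01, -4.17513414e-03, -9.83298908e-01,
         1.71511247e+03],
       [ 0.00000000e+00,  0.00000000e+00,  0.00000000e+00,
         1.00000000e+00]])}
{'t': 0.1, 'joint_positions': array([-7.90997401e+01,  7.12860486e+00,  9.46245714e+01, -6.92484936e-04,
        7.83505434e+01, -4.73490446e+00]), 'joint_vel': array([-0.06649614, -0.07856749, -0.21629931,  0.06538897,  0.01869897,
       -0.00970501]), 'joint_efforts': array([ 7.46689348e-04, -4.18881226e+01, -3.61097038e+01,  7.77479354e-02,
        4.62133402e-02, -6.73074669e-05]), 'tool_pos': array([ 175.08638319, -625.74680757,  403.64008056]), 'orientation': array([[ 9.62996704e-01,  2.69512937e-01, -3.53941371e-04],
       [ 2.69513134e-01, -9.62995077e-01,  1.77534906e-03],
       [ 1.37635742e-04, -1.80504714e-03, -9.99998361e-01]]), 'wrist_force': array([ 0.77906382, -1.03292892,  0.03421283]), 'torque': array([-0.02145736,  0.04342362, -0.00623218]), 'opening': 94.8863469904812}
```

View pics/side0.png

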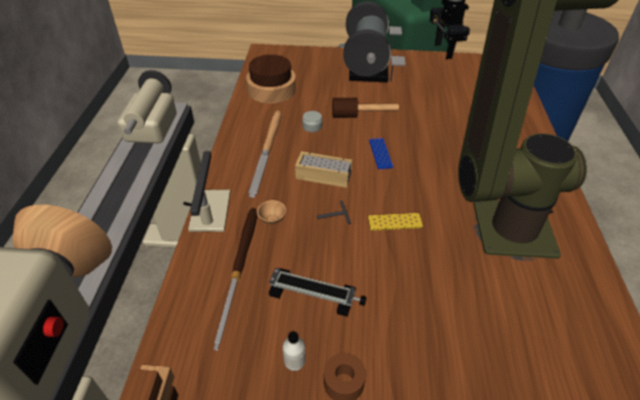

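View pics/top0.png

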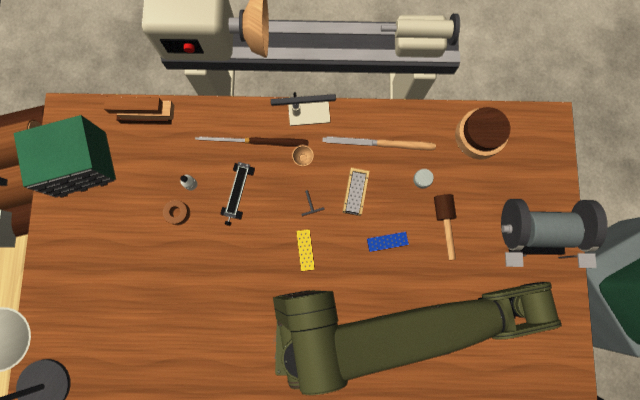

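```bash
cat > h.py <<'E'
from workcell import *
import cv2, numpy as np
def cam(n):
    p=camera_params(n); f=200/np.tan(np.radians(p["vertical_fov"]/2)); return f,p["cx"],p["cy"],np.array(p["world_to_cam"])
def proj(n,P):
    f,cx,cy,T=cam(n); P=np.atleast_2d(P); c=P@T[:3,:3].T+T[:3,3]
    return np.c_[f*c[:,0]/c[:,2]+cx, f*c[:,1]/c[:,2]+cy]
def back(n,uv,z):
    f,cx,cy,T=cam(n); uv=np.atleast_2d(uv); R=T[:3,:3]; o=-R.T@T[:3,3]
    d=np.c_[(uv[:,0]-cx)/f,(uv[:,1]-cy)/f,np.ones(len(uv))]@R
    return o+d*((z-o[2])/d[:,2])[:,None]
def crop(im,x0,y0,x1,y1,k,name):
    cv2.imwrite(name,cv2.resize(im[y0:y1,x0:x1],None,fx=k,fy=k,interpolation=cv2.INTER_CUBIC))
E
python3 - <<'E'
from h import *
a=cv2.imread("pics/top0.png"); b=cv2.imread("pics/side0.png")
crop(a,210,150,380,230,4.6,"pics/ct.png"); 
crop(b,255,140,385,320,3.3,"pics/cs.png")
for n in("top","side"):
  for th in("plate_top_c","rack","holder","holder_jaw"):
    for r in look_for(n,th)[:4]: print(n,th,np.round(r["p"],2),np.round(r["bbox"],1), np.round(back(n,r["bbox"][:2],40),0))
E
```

```text
top plate_top_c 0.7 [307.9 250.6  16.4  40.8] [[337.  -8.  40.]]
top plate_top_c 0.68 [356.  191.6  18.2  45.9] [[ 560. -185.   40.]]
top plate_top_c 0.63 [388.6 241.4  39.9  21.7] [[ 375. -305.   40.]]
top rack 0.62 [354.6 191.4  28.7  42.1] [[ 561. -180.   40.]]
top holder 0.63 [238.6 195.9  35.8  61.5] [[536. 255.  40.]]
side plate_top_c 0.85 [395.8 220.7  58.7  15.6] [[343.  32.  40.]]
side plate_top_c 0.73 [381.9 153.6  22.9  29.4] [[ 376. -261.   40.]]
side plate_top_c 0.71 [327.1 163.7  47.5  18.3] [[ 550. -197.   40.]]
side rack 0.63 [324.1 169.8  50.5  33.3] [[ 558. -167.   40.]]
side holder 0.63 [316.9 292.9  96.9  51.7] [[546. 287.  40.]]
side holder 0.48 [323.2 168.9  50.9  32.2] [[ 561. -171.   40.]]
side holder_jaw 0.42 [276.2 275.5   7.6  15. ] [[652. 243.  40.]]
```

```bash
ls pics
```

```text
cs.png
ct.png
side0.png
top0.png
```

View pics/ct.png

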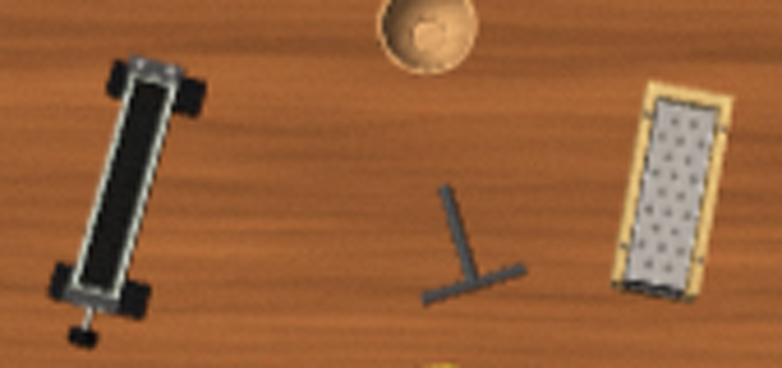

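View pics/cs.png

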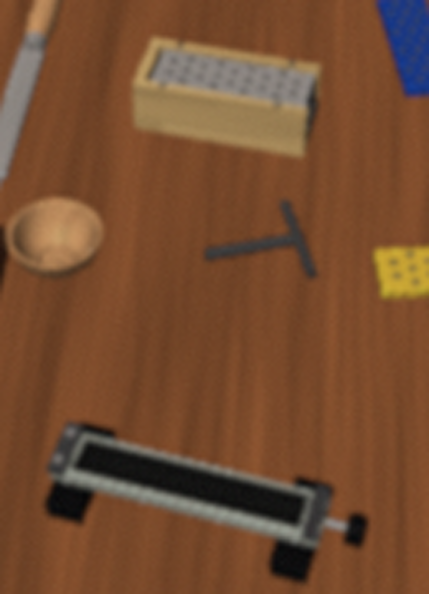

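```bash
python3 - <<'E'
from h import *
for uv in ([307.9,250.6],[388.6,241.4]): print(back("top",uv,10).round(0))
for uv in ([395.8,220.7],[381.9,153.6]): print(back("side",uv,10).round(0))
print(proj("side",[[0,0,0],[175,-626,404]]),proj("top",[[0,0,0],[175,-626,404]]))
E
```

```text
[[339.  -8.  10.]]
[[ 378. -310.   10.]]
[[339.   4.  10.]]
[[ 372. -298.   10.]]
[[513.06046329 228.71674751]
 [453.19915978  -2.66787357]] [[303.94329116 344.74942557]
 [521.38019006 303.63192702]]
```

```bash
python3 - <<'E'
from h import *
a=cv2.cvtColor(cv2.imread("pics/top0.png"),cv2.COLOR_BGR2HSV).astype(int)
b=cv2.imread("pics/top0.png").astype(int)
# wood saturation high vs grey floor: top bench edge rows
d=b[:,:,2]-b[:,:,0]
pts=[]
for c in list(range(50,100,8))+list(range(180,265,8))+list(range(345,570,8)):
    col=d[70:125,c].astype(float); 
    i=np.where((col[:-1]<40)&(col[1:]>=40))[0]
    if len(i): i=i[0]; pts.append((c,70+i+(40-col[i])/(col[i+1]-col[i])))
p=np.array(pts); k=np.polyfit(p[:,0],p[:,1],1); 
print(np.c_[p,p[:,1]-np.polyval(k,p[:,0])].round(2).tolist())
s=cv2.imread("pics/side0.png").astype(int); d=s[:,:,2]-s[:,:,0]
pts=[]
for r in range(60,400,8):
    row=d[r,100:330].astype(float); i=np.where((row[:-1]<35)&(row[1:]>=35))[0]
    pts.append((r,[int(100+j) for j in i]))
print(pts)
E
```

```text
[[50.0, 91.71, 0.28], [58.0, 91.79, 0.26], [66.0, 92.05, 0.44], [74.0, 92.2, 0.5], [82.0, 92.27, 0.48], [90.0, 92.58, 0.7], [98.0, 92.47, 0.5], [180.0, 93.88, 0.99], [188.0, 94.27, 1.29], [196.0, 94.11, 1.05], [204.0, 94.61, 1.45], [212.0, 94.62, 1.38], [220.0, 95.02, 1.69], [228.0, 95.12, 1.7], [236.0, 94.56, 1.05], [244.0, 94.78, 1.18], [252.0, 95.07, 1.38], [260.0, 95.28, 1.5], [345.0, 96.83, 2.11], [353.0, 97.03, 2.21], [361.0, 97.24, 2.34], [369.0, 97.21, 2.21], [377.0, 97.53, 2.45], [385.0, 97.47, 2.29], [393.0, 73.4, -21.86], [401.0, 97.25, 1.9], [409.0, 98.24, 2.8], [417.0, 73.59, -21.94], [425.0, 73.9, -21.71], [433.0, 73.95, -21.76], [441.0, 98.44, 2.64], [449.0, 98.46, 2.57], [457.0, 98.54, 2.56], [465.0, 98.86, 2.79], [473.0, 98.88, 2.72], [481.0, 99.08, 2.83], [489.0, 99.0, 2.67], [497.0, 99.33, 2.91], [505.0, 99.46, 2.95], [513.0, 99.69, 3.09], [521.0, 100.03, 3.34], [529.0, 100.06, 3.28], [537.0, 100.24, 3.37], [545.0, 100.17, 3.21], [553.0, 100.58, 3.53], [561.0, 100.43, 3.29], [569.0, 100.62, 3.39]]
[(60, [243]), (68, [241, 289]), (76, [237, 289]), (84, [143, 234, 28
[... 169 characters left out ...]
182, 211]), (156, [210, 267, 312]), (164, [186, 208, 265]), (172, [207, 262]), (180, [205, 260]), (188, [204, 258]), (196, [206, 254]), (204, [209]), (212, [186, 211, 255]), (220, [183, 213, 248, 255]), (228, [148, 180, 223, 253]), (236, [145, 177, 242, 251]), (244, [152, 154, 248]), (252, [172, 245]), (260, [100, 169, 244]), (268, [166, 242, 277]), (276, [163, 300]), (284, [160, 235]), (292, [157, 233, 281]), (300, [154, 231]), (308, [151, 229]), (316, [148, 227]), (324, [145, 224]), (332, [143, 222, 295]), (340, [139, 220, 302]), (348, [137, 217, 304]), (356, [134, 304]), (364, [131, 303]), (372, [128, 170]), (380, [125, 160, 171]), (388, [122, 158, 170, 174]), (396, [119, 156, 168, 177])]
```

```bash
python3 - <<'E'
from h import *
a=cv2.imread("pics/top0.png"); b=cv2.imread("pics/side0.png")
def g(im,x0,y0,x1,y1,k,name):
    c=cv2.resize(im[y0:y1,x0:x1],None,fx=k,fy=k,interpolation=cv2.INTER_CUBIC)
    for x in range(x0,x1,5):
        X=int((x-x0+.5)*k); cv2.line(c,(X,0),(X,4 if x%10 else 9),(0,255,255),1)
        if x%10==0: cv2.putText(c,str(x),(X-10,22),0,.4,(0,255,255),1)
    for y in range(y0,y1,5):
        Y=int((y-y0+.5)*k); cv2.line(c,(0,Y),(4 if y%10 else 9,Y),(0,255,255),1)
        if y%10==0: cv2.putText(c,str(y),(11,Y+4),0,.4,(0,255,255),1)
    cv2.imwrite(name,c)
g(a,332,160,386,222,9,"pics/rt.png"); g(b,285,145,365,192,9.9,"pics/rs.png")
g(a,212,152,268,230,7.5,"pics/ht.png"); g(b,260,260,372,322,7,"pics/hs.png")
E
```

```text
(no output)
```

View pics/rt.png

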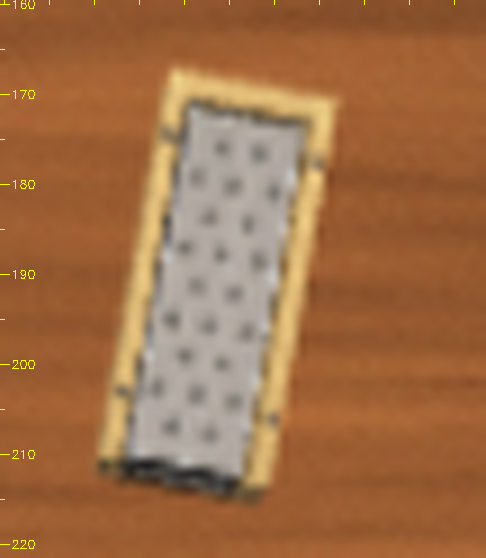

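View pics/rs.png

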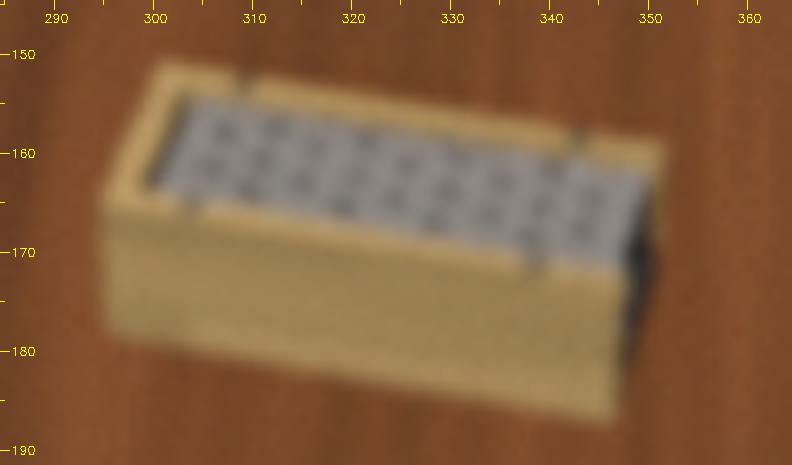

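View pics/ht.png

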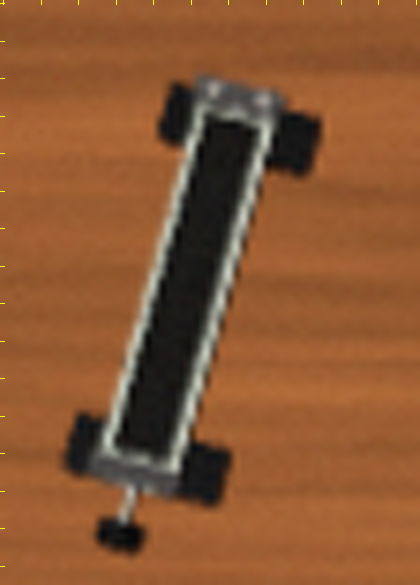

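View pics/hs.png

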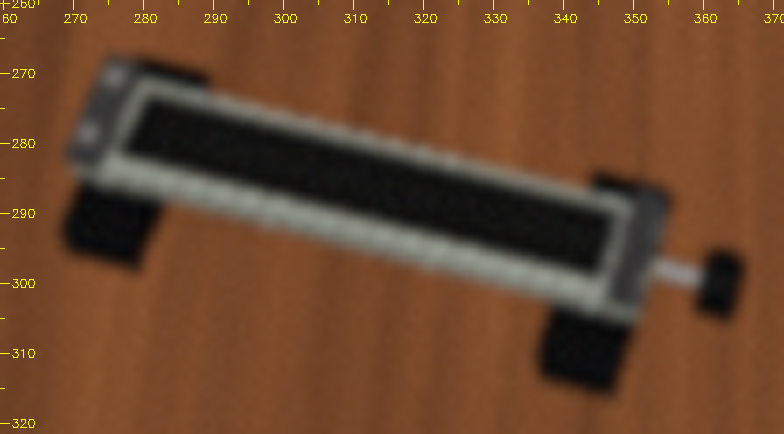

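```bash
cat > fit.py <<'E'
from h import *
from scipy.optimize import least_squares
def cv(L,k,x0,y0): return [(p[0],(p[1][0]/k+x0-.5,p[1][1]/k+y0-.5)) for p in L]
def pose(q,P):
    P=np.array(P,float); c,s=np.cos(q[3]),np.sin(q[3])
    return P@np.array([[c,-s,0],[s,c,0],[0,0,1]]).T+q[:3]
def fit(obs,q0,zp=(5,4)):
    def r(q):
        e=[]
        for n,L in obs.items(): e.append((proj(n,pose(q,[l[0] for l in L]))-np.array([l[1] for l in L])).ravel())
        return np.r_[np.concatenate(e),.3*(q[2]-zp[0])/zp[1]]
    s=least_squares(r,q0,loss="soft_l1",x_scale=[1,1,1,.01])
    return s.x,r(s.x)
B=86
rt=cv([((B,35,52),(172,70)),((B,-35,52),(336,100)),((-78,35,52),(100,462)),((-78,-35,52),(268,486))],9,332,160)
rs=cv([((B,-35,52),(160,62)),((-78,-35,52),(665,142)),((B,35,52),(105,198)),((-78,35,52),(622,270)),((B,35,0),(108,330)),((-78,35,0),(615,420))],9.9,285,145)
ht=cv([((106,23,36),(198,78)),((106,-23,36),(284,96)),((92,20,30),(192,108)),((92,-20,30),(272,128)),((-92,20,30),(104,448)),((-92,-20,30),(180,470))],7.5,212,152)
hs=cv([((106,23,36),(70,160)),((106,-23,36),(118,58)),((92,-20,30),(150,78)),((-92,-20,30),(632,196)),((92,20,30),(105,155)),((-92,20,30),(600,290)),],7,260,260)
if __name__=="__main__":
  for nm,t,s,q0 in (("rack",rt,rs,[560,-180,5,-.2]),("holder",ht,hs,[536,255,5,-.2])):
    for o in ({"top":t,"side":s},{"top":t},{"side":s}):
        q,r=fit(o,q0); print(nm,list(o),q[:3].round(1),np.degrees(q[3]).round(2)); print(r.round(1))
E
python3 fit.py
```

```text
rack ['top', 'side'] [ 556.8 -181.8    7.4] -9.36
[-0.4  0.4 -0.2  0.3  0.2 -0.5  0.3  0.2  0.2  0.  -0.2 -0.  -0.1  0.2
 -0.1  1.5  0.1 -0.6 -0.2 -1.1  0.2]
rack ['top'] [ 557.3 -182.     7.2] -9.78
[-0.2  0.2 -0.   0.3  0.1 -0.8  0.1  0.1  0.2]
rack ['side'] [ 556.6 -179.7    9.1] -9.01
[ 0.1  0.1 -0.1 -0.1 -0.1  0.4  0.1  1.5  0.1 -0.4 -0.1 -1.2  0.3]
holder ['top', 'side'] [558.8 263.8   6.3] -12.25
[-0.1 -0.2  0.2  0.1  0.7 -0.1  0.3 -0.5 -0.2  1.3  0.   0.8 -0.8 -0.9
 -1.2 -0.7 -0.9  0.   0.6  0.4  0.1  1.6  1.2  0.3  0.1]
holder ['top'] [561.2 265.5  -1.4] -12.19
[-0.3 -0.3 -0.  -0.   0.6 -0.3  0.1 -0.6 -0.3  1.  -0.1  0.4 -0.5]
holder ['side'] [559.8 254.1  -7.2] -12.43
[-0.2 -1.1 -0.7 -0.7 -0.4  0.   0.   0.3  0.6  1.4  0.6  0.  -0.9]
```

```bash
cat > ov.py <<'E'
from fit import *
def edges(kind):
    def box(x0,x1,y0,y1,z0,z1):
        c=[(x,y,z) for x in(x0,x1) for y in(y0,y1) for z in(z0,z1)]
        return [(c[i],c[j]) for i in range(8) for j in range(i) if bin(i^j).count("1")==1]
    if kind=="rack": return box(-78,86,-35,35,0,52)+box(-78,78,-27,27,50,52)
    return box(-105,105,-20,20,18,30)+box(92,106,-23,23,30,36)+box(-92,-93,-23,23,30,36)+box(73,103,-40,40,0,16)+box(-103,-73,-40,40,0,16)
def overlay(n,im,kind,q,w,k,name):
    x0,y0,x1,y1=w
    c=cv2.resize(im[y0:y1,x0:x1],None,fx=k,fy=k,interpolation=cv2.INTER_CUBIC)
    for a,b in edges(kind):
        p=(proj(n,pose(q,[a,b]))-[x0-.5,y0-.5])*k
        cv2.line(c,*[tuple(int(v) for v in r) for r in p],(0,255,0),1,cv2.LINE_AA)
    cv2.imwrite(name,c); return c
if __name__=="__main__":
    import sys
    a=cv2.imread("pics/top0.png"); b=cv2.imread("pics/side0.png")
    q=fit({"top":rt,"side":rs},[560,-180,5,-.2])[0]; h=fit({"top":ht,"side":hs},[560,260,5,-.2])[0]
    if len(sys.argv)>1: h=np.array(eval(sys.argv[1])); h[3]=np.radians(h[3])
    if len(sys.argv)>2: q=np.array(eval(sys.argv[2])); q[3]=np.radians(q[3])
    c1=overlay("side",b,"holder",h,(260,260,372,322),7,"pics/t.png")
    c2=overlay("top",a,"holder",h,(212,155,268,231),7,"pics/t.png")
    c3=overlay("side",b,"rack",q,(285,145,365,192),7,"pics/t.png")
    c4=overlay("top",a,"rack",q,(332,160,386,222),7,"pics/t.png")
    def pad(c,H,W): o=np.zeros((H,W,3),np.uint8); o[:c.shape[0],:c.shape[1]]=c; return o
    cv2.imwrite("pics/ovA.png",cv2.resize(np.hstack([pad(c1,540,784),pad(c2,540,392)]),None,fx=.68,fy=.68,interpolation=cv2.INTER_AREA))
    cv2.imwrite("pics/ovB.png",cv2.resize(np.hstack([pad(c3,434,560),pad(c4,434,378)]),None,fx=.85,fy=.85,interpolation=cv2.INTER_AREA))
E
python3 ov.py
```

```text
(no output)
```

View pics/ovA.png

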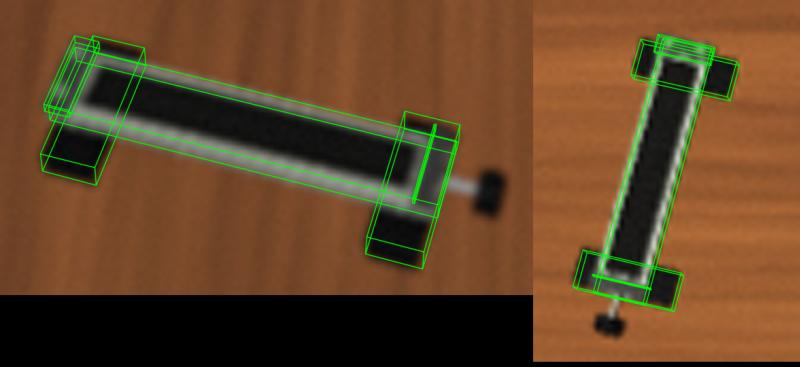

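View pics/ovB.png

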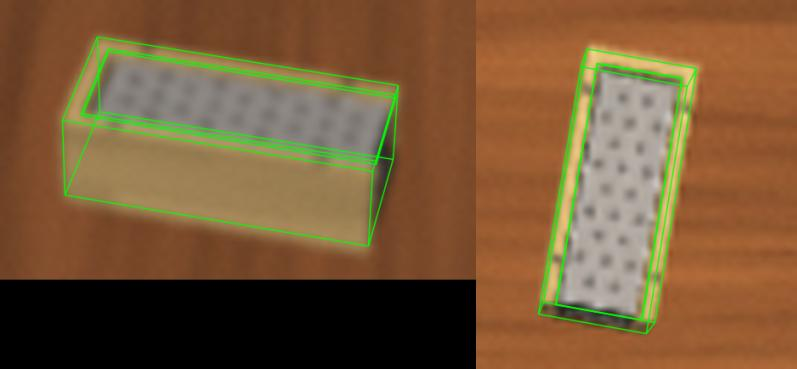

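```bash
cat > ref.py <<'E'
from ov import *
from scipy.ndimage import map_coordinates
from scipy.optimize import minimize
G={}
for n in("top","side"):
    im=cv2.cvtColor(cv2.imread(f"pics/{n}0.png"),cv2.COLOR_BGR2Lab).astype(float); G[n]=[cv2.GaussianBlur(im[:,:,i],(0,0),.7) for i in range(3)]
def score(q,E,o):
    t=0
    for n,L in E.items():
        for a,b,w in L:
            P=np.array(a)+np.linspace(.06,.94,40)[:,None]*(np.array(b)-np.array(a))
            p=proj(n,pose(q,P))+o.get(n,0); d=p[-1]-p[0]; m=np.array([-d[1],d[0]])/np.hypot(*d)
            g=0
            for c in G[n]:
                A=map_coordinates(c,(p+m*.7).T[::-1],order=1);B=map_coordinates(c,(p-m*.7).T[::-1],order=1)
                g=g+(A-B).mean()**2
            t+=w*np.sqrt(g)
    return t
X=86
R={"top":[((X,35,52),(X,-35,52),1),((X,35,52),(-78,35,52),1),((X,-35,52),(-78,-35,52),1),((78,27,52),(-78,27,52),.7),((78,-27,52),(-78,-27,52),.7)],
 "side":[((X,35,52),(X,-35,52),1),((X,-35,52),(-78,-35,52),1),((X,35,0),(-78,35,0),1),((X,35,52),(X,35,0),1),((-78,35,52),(-78,35,0),.7)]}
F=lambda x0,x1,y,z:((x0,y,z),(x1,y,z),1)
H={"top":[F(-85,85,20,30),F(-85,85,-20,30),((106,-23,36),(106,23,36),1)],
 "side":[F(-70,70,-20,30),F(-70,70,20,18),((103,40,0),(73,40,0),1),((-103,40,0),(-73,40,0),1),((106,-23,36),(106,23,36),1),((103,-40,16),(73,-40,16),1)]}
for nm,E,q0 in (("rack",R,[557,-181,7,-9.5]),("holder",H,[560,262,4,-12.2])):
    q0=np.array(q0); 
    for useoff in (0,1):
        def f(v):
            q=np.r_[v[:3],np.radians(v[3])]; o={"top":v[4:6],"side":v[6:8]} if useoff else {}
            return -score(q,E,o)+.15*((v[2]-5)/5)**2+(5*np.sum((v[4:]/.7)**2) if useoff else 0)
        best=None
        for k in range(6):
            v0=np.r_[q0,np.zeros(4 if useoff else 0)]; rng=np.random.default_rng(k)
            sim=v0+np.vstack([np.zeros(len(v0)),np.diag([4,4,3,1.5]+[.5]*(len(v0)-4))])*rng.choice([-1,1],(len(v0)+1,1))+rng.normal(0,.7,(len(v0)+1,len(v0)))*(np.arange(len(v0))<3)
            s=minimize(f,v0,method="Nelder-Mead",options=dict(initial_simplex=sim,maxiter=3000,xatol=.02,fatol=.01))
            if best is None or s.fun<best.fun: best=s
        print(nm,useoff,best.x.round(2),round(best.fun,1))
E
python3 ref.py
```

```text
Traceback (most recent call last):
  File "ref.py", line 35, in <module>
    s=minimize(f,v0,method="Nelder-Mead",options=dict(initial_simplex=sim,maxiter=3000,xatol=.02,fatol=.01))
  File "ref.py", line 30, in f
    return -score(q,E,o)+.15*((v[2]-5)/5)**2+(5*np.sum((v[4:]/.7)**2) if useoff else 0)
            ~~~~~^^^^^^^
  File "ref.py", line 12, in score
    p=proj(n,pose(q,P))+o.get(n,0); d=p[-1]-p[0]; m=np.array([-d[1],d[0]])/np.hypot(*d)
      ~~~~^^^^^^^^^^^^^
  File "h.py", line 6, in proj
    f,cx,cy,T=cam(n); P=np.atleast_2d(P); c=P@T[:3,:3].T+T[:3,3]
              ~~~^^^
  File "h.py", line 4, in cam
    p=camera_params(n); f=200/np.tan(np.radians(p["vertical_fov"]/2)); return f,p["cx"],p["cy"],np.array(p["world_to_cam"])
ValueError: time passes only in moves, steps and waits
```

```bash
sed -i 's/^def cam(n):/import functools\n@functools.cache\ndef cam(n):/' h.py; python3 ref.py
```

```text
rack 0 [ 558.41 -181.83    6.55   -9.66] -264.9
rack 1 [ 5.5813e+02 -1.8119e+02  7.4800e+00 -9.7400e+00  1.7000e-01 -1.9000e-01
  1.3000e-01  1.5000e-01] -267.5
holder 0 [560.42 260.01   0.81 -12.63] -283.7
holder 1 [ 5.6041e+02  2.6003e+02  8.6000e-01 -1.2630e+01  1.0000e-02  3.0000e-02
 -2.0000e-02 -0.0000e+00] -283.7
```

```bash
python3 ov.py "[560.4,260,.8,-12.6]" "[558.3,-181.6,6.8,-9.7]"
```

```text
(no output)
```

View pics/ovA.png

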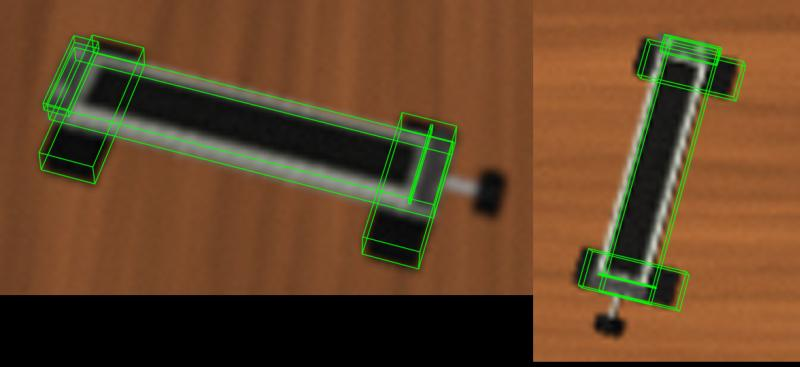

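View pics/ovB.png

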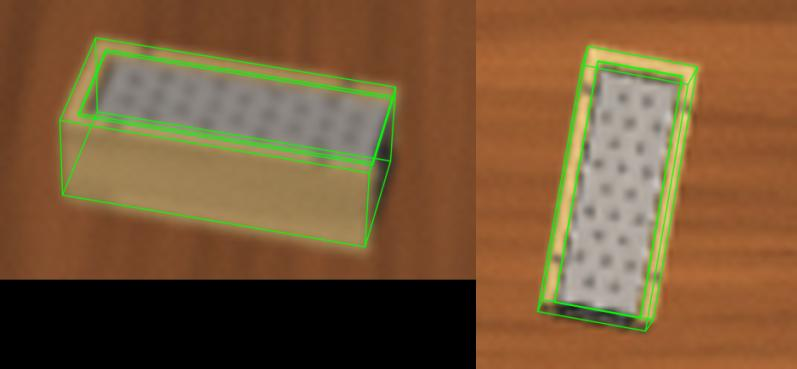

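```bash
sed -i 's/\[560,262,4,-12.2\]/[559.2,263.8,6,-12.2]/; s/\[4,4,3,1.5\]/[1,1,1,.5]/; s/rng.normal(0,.7/rng.normal(0,.3/' ref.py; sed -i 's/    if len(sys.argv)>1: h/    if len(sys.argv)>1: h/' ov.py; python3 ref.py; python3 ov.py "[559.3,264,6,-12.2]" "[557.5,-181.6,7,-9.7]"
python3 - <<'E'
import cv2
E
```

```text
rack 0 [ 558.4  -181.83    6.55   -9.66] -264.9
rack 1 [ 5.5813e+02 -1.8116e+02  7.5600e+00 -9.7200e+00  1.7000e-01 -1.8000e-01
  1.3000e-01  1.6000e-01] -267.5
holder 0 [560.43 260.01   0.81 -12.63] -283.7
holder 1 [ 5.6042e+02  2.6002e+02  8.7000e-01 -1.2630e+01  1.0000e-02  3.0000e-02
 -1.0000e-02  0.0000e+00] -283.7
```

View pics/ovA.png

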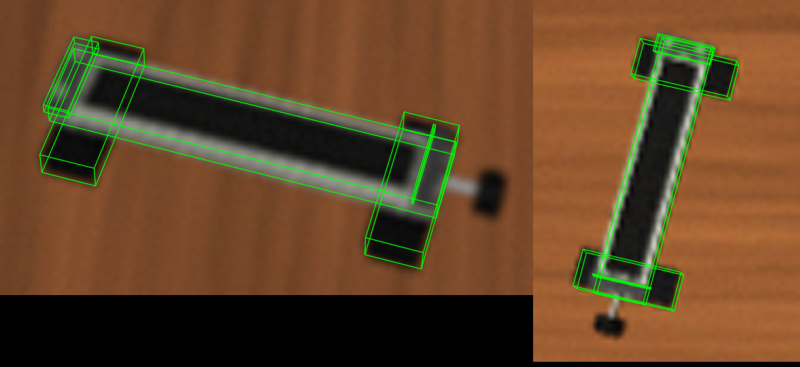

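```bash
python3 -m inch '[{"tx":0,"ty":0,"tz":0,"claw":1},{"claw":1},{"tx":0.5,"ty":1,"az":-0.5,"claw":1},{"tx":0.9,"ty":1,"az":-0.5,"claw":1},{"tx":0.9,"ty":1,"az":-0.5,"claw":1},{"tx":0.9,"ty":1,"az":-0.5,"claw":1},{"tx":0.9,"ty":1,"az":-0.5,"claw":1},{"tx":0.9,"ty":1,"az":-0.5,"claw":1}]' 40
```

```text
$[0]: bad value
```

```bash
python3 -m inch '[{"tx":0,"ty":0,"tz":0,"ax":0,"ay":0,"az":0,"claw":1},{"tx":0,"ty":0,"tz":0,"ax":0,"ay":0,"az":0,"claw":1}]' 40
```

```text
t: 0.7
tool_pos: [175.1, -625.9, 404.8]
orientation: [[0.963, 0.269, 0.0], [0.269, -0.963, -0.0], [-0.0, 0.0, -1.0]]
wrist_force: [0.5, 0.1, 0.3]
opening: 84.2
```

```bash
python3 -m inch '[{"tx":0.5,"ty":1,"tz":0,"ax":0,"ay":0,"az":-0.5,"claw":1},{"tx":0.9,"ty":1,"tz":0,"ax":0,"ay":0,"az":-0.5,"claw":1},{"tx":0.9,"ty":1,"tz":0,"ax":0,"ay":0,"az":-0.5,"claw":1},{"tx":0.9,"ty":1,"tz":0,"ax":0,"ay":0,"az":-0.5,"claw":1},{"tx":0.9,"ty":1,"tz":0,"ax":0,"ay":0,"az":-0.5,"claw":1},{"tx":0.9,"ty":1,"tz":0,"ax":0,"ay":0,"az":-0.5,"claw":1},{"tx":0.9,"ty":1,"tz":0,"ax":0,"ay":0,"az":-0.5,"claw":1},{"tx":0.9,"ty":1,"tz":0,"ax":0,"ay":0,"az":-0.5,"claw":1}]' 40
```

```text
t: 1.5
tool_pos: [381.2, -379.9, 405.4]
orientation: [[0.985, -0.172, 0.001], [-0.172, -0.985, -0.003], [0.001, 0.003, -1.0]]
wrist_force: [0.8, -1.1, -1.0]
opening: 20.4
```

```bash
python3 -m inch '[{"tx":0.9,"ty":0.9,"tz":-0.2,"ax":0,"ay":0,"az":0,"claw":1},{"tx":0.9,"ty":0.9,"tz":-0.5,"ax":0,"ay":0,"az":0,"claw":1},{"tx":0.9,"ty":0.9,"tz":-0.5,"ax":0,"ay":0,"az":0,"claw":1},{"tx":0.9,"ty":0.9,"tz":-0.5,"ax":0,"ay":0,"az":0,"claw":1},{"tx":0.9,"ty":0.9,"tz":-0.5,"ax":0,"ay":0,"az":0,"claw":1},{"tx":0.9,"ty":0.9,"tz":-0.5,"ax":0,"ay":0,"az":0,"claw":1},{"tx":0.6,"ty":0.7,"tz":-0.5,"ax":0,"ay":0,"az":0,"claw":1},{"tx":0,"ty":0,"tz":0,"ax":0,"ay":0,"az":0,"claw":1}]'
```

```text
t: 2.3
tool_pos: [569.6, -184.3, 309.6]
orientation: [[0.986, -0.168, 0.008], [-0.168, -0.986, -0.009], [0.009, 0.007, -1.0]]
wrist_force: [0.2, 0.6, -1.1]
opening: 0.6
```

Near the press point; one look to check the fingertips against the plate before pressing.

```bash
python3 -m inch '[{"tx":0,"ty":0,"tz":-0.6,"ax":0.05,"ay":-0.08,"az":0,"claw":1},{"tx":0,"ty":0,"tz":-0.5,"ax":0,"ay":0,"az":0,"claw":1},{"tx":0,"ty":0,"tz":0,"ax":0,"ay":0,"az":0,"claw":1},{"tx":0,"ty":0,"tz":0,"ax":0,"ay":0,"az":0,"claw":1}]'; python3 - <<'E'
from h import *
a=capture("top");b=capture("side")
crop(b,255,90,385,200,6,"pics/s1.png")
s=read_state();print(s["tool_pos"],s["orientation"],s["wrist_force"])
E
```

```text
t: 2.7
tool_pos: [569.7, -185.2, 277.0]
orientation: [[0.986, -0.167, 0.017], [-0.167, -0.986, -0.005], [0.018, 0.002, -1.0]]
wrist_force: [0.3, -0.1, 0.4]
opening: 0.6
[ 569.74682399 -185.16369943  277.37805343] [[ 0.98580645 -0.16695186  0.01768413]
 [-0.16688432 -0.98596256 -0.00523911]
 [ 0.01831056  0.00221355 -0.9998299 ]] [ 0.55085301  0.01146368 -0.33701615]
```

View pics/s1.png

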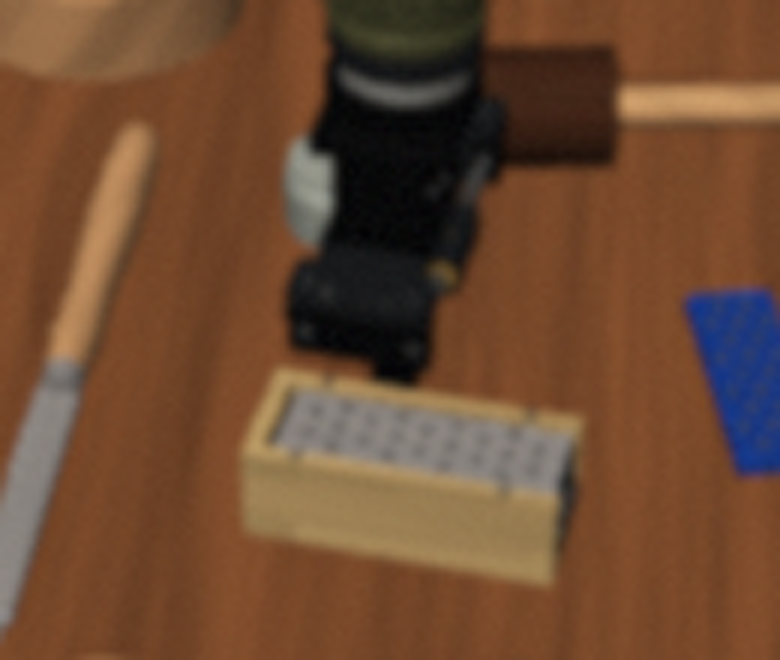

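```bash
python3 -m inch '[{"tx":0,"ty":0,"tz":-0.4,"ax":0.04,"ay":0.17,"az":0.02,"claw":1},{"tx":0,"ty":0,"tz":-0.3,"ax":0,"ay":0,"az":0,"claw":1},{"tx":0,"ty":0,"tz":-0.05,"ax":0,"ay":0,"az":0,"claw":1},{"tx":0,"ty":0,"tz":0,"ax":0,"ay":0,"az":0,"claw":1}]'
```

```text
t: 3.2
tool_pos: [569.9, -186.2, 254.9]
orientation: [[0.986, -0.166, 0.001], [-0.166, -0.986, -0.002], [0.001, 0.002, -1.0]]
wrist_force: [-0.3, 0.0, 0.4]
opening: 0.6
```

```bash
python3 -m inch '[{"tx":0,"ty":0,"tz":-0.05,"ax":0,"ay":0,"az":0,"claw":1},{"tx":0,"ty":0,"tz":0,"ax":0,"ay":0,"az":0,"claw":1}]'
```

```text
t: 3.4
tool_pos: [569.9, -186.2, 253.2]
orientation: [[0.986, -0.166, 0.001], [-0.166, -0.986, -0.002], [0.001, 0.002, -1.0]]
wrist_force: [-0.2, -0.3, -0.0]
opening: 0.1
```

```bash
python3 -m inch '[{"tx":0,"ty":0.08,"tz":-0.05,"ax":0,"ay":0,"az":0,"claw":1},{"tx":0,"ty":0,"tz":-0.04,"ax":0,"ay":0,"az":0,"claw":1},{"tx":0,"ty":0,"tz":0,"ax":0,"ay":0,"az":0,"claw":1}]'
```

```text
t: 3.7
tool_pos: [570.1, -183.5, 250.8]
orientation: [[0.986, -0.166, 0.002], [-0.166, -0.986, -0.002], [0.002, 0.002, -1.0]]
wrist_force: [-0.0, -0.1, -0.5]
opening: 0.4
```

```bash
python3 -m inch '[{"tx":0,"ty":0,"tz":-0.03,"ax":0,"ay":0,"az":0,"claw":1},{"tx":0,"ty":0,"tz":0,"ax":0,"ay":0,"az":0,"claw":1}]'
```

```text
t: 3.9
tool_pos: [570.2, -183.4, 250.0]
orientation: [[0.986, -0.166, 0.002], [-0.166, -0.986, -0.002], [0.003, 0.002, -1.0]]
wrist_force: [-0.8, -0.3, -0.2]
opening: 0.4
```

```bash
python3 -m inch '[{"tx":0,"ty":0,"tz":-0.03,"ax":0,"ay":0,"az":0,"claw":1},{"tx":0,"ty":0,"tz":0,"ax":0,"ay":0,"az":0,"claw":1}]'
```

```text
t: 4.1
tool_pos: [570.2, -183.5, 249.2]
orientation: [[0.986, -0.166, 0.002], [-0.166, -0.986, -0.003], [0.003, 0.002, -1.0]]
wrist_force: [-0.0, 0.5, -1.4]
opening: 0.3
```

```bash
python3 -m inch '[{"tx":0,"ty":0,"tz":-0.03,"ax":0,"ay":0,"az":0,"claw":1},{"tx":0,"ty":0,"tz":0,"ax":0,"ay":0,"az":0,"claw":1}]'
```

```text
t: 4.3
tool_pos: [570.2, -183.5, 248.2]
orientation: [[0.986, -0.166, 0.002], [-0.166, -0.986, -0.003], [0.003, 0.002, -1.0]]
wrist_force: [0.0, -0.4, 0.4]
opening: 0.9
```

```bash
python3 -m inch '[{"tx":0,"ty":0,"tz":-0.02,"ax":0,"ay":0,"az":0,"claw":1},{"tx":0,"ty":0,"tz":0,"ax":0,"ay":0,"az":0,"claw":1}]'
```

```text
t: 4.5
tool_pos: [570.2, -183.5, 247.6]
orientation: [[0.986, -0.166, 0.002], [-0.166, -0.986, -0.003], [0.003, 0.002, -1.0]]
wrist_force: [-0.4, 0.7, 0.8]
opening: 0.3
```

```bash
python3 -m inch '[{"tx":0,"ty":0,"tz":-0.02,"ax":0,"ay":0,"az":0,"claw":1},{"tx":0,"ty":0,"tz":0,"ax":0,"ay":0,"az":0,"claw":1}]'
```

```text
t: 4.7
tool_pos: [570.2, -183.5, 246.9]
orientation: [[0.986, -0.166, 0.002], [-0.166, -0.986, -0.003], [0.003, 0.002, -1.0]]
wrist_force: [-0.0, -0.6, 0.4]
opening: 0.5
```

```bash
python3 -m inch '[{"tx":0,"ty":0,"tz":-0.02,"ax":0,"ay":0,"az":0,"claw":1},{"tx":0,"ty":0,"tz":0,"ax":0,"ay":0,"az":0,"claw":1}]'
```

```text
t: 4.9
tool_pos: [570.2, -183.5, 246.2]
orientation: [[0.986, -0.166, 0.002], [-0.166, -0.986, -0.003], [0.003, 0.002, -1.0]]
wrist_force: [0.7, 0.3, 1.0]
opening: 0.5
```

```bash
python3 -m inch '[{"tx":0,"ty":0,"tz":-0.02,"ax":0,"ay":0,"az":0,"claw":1},{"tx":0,"ty":0,"tz":0,"ax":0,"ay":0,"az":0,"claw":1}]'
```

```text
t: 5.1
tool_pos: [570.2, -183.5, 245.6]
orientation: [[0.986, -0.166, 0.002], [-0.166, -0.986, -0.003], [0.003, 0.002, -1.0]]
wrist_force: [-0.1, -0.1, -0.3]
opening: 0.3
```

```bash
python3 -m inch '[{"tx":0,"ty":0,"tz":-0.02,"ax":0,"ay":0,"az":0,"claw":1},{"tx":0,"ty":0,"tz":0,"ax":0,"ay":0,"az":0,"claw":1}]'
```

```text
t: 5.3
tool_pos: [570.2, -183.5, 245.0]
orientation: [[0.986, -0.166, 0.002], [-0.166, -0.986, -0.003], [0.003, 0.002, -1.0]]
wrist_force: [0.3, -0.1, 1.0]
opening: 0.3
```

```bash
python3 -m inch '[{"tx":0,"ty":0,"tz":-0.02,"ax":0,"ay":0,"az":0,"claw":1},{"tx":0,"ty":0,"tz":0,"ax":0,"ay":0,"az":0,"claw":1}]'
```

```text
t: 5.5
tool_pos: [570.2, -183.5, 244.3]
orientation: [[0.986, -0.166, 0.002], [-0.166, -0.986, -0.003], [0.003, 0.002, -1.0]]
wrist_force: [0.2, -0.8, -0.8]
opening: 0.4
```

```bash
python3 -m inch '[{"tx":0,"ty":0,"tz":-0.02,"ax":0,"ay":0,"az":0,"claw":1},{"tx":0,"ty":0,"tz":0,"ax":0,"ay":0,"az":0,"claw":1}]'
```

```text
t: 5.7
tool_pos: [570.3, -183.6, 243.9]
orientation: [[0.986, -0.166, 0.003], [-0.166, -0.986, -0.003], [0.003, 0.002, -1.0]]
wrist_force: [-0.6, 0.1, -0.6]
opening: 0.5
```

```bash
python3 -m inch '[{"tx":0,"ty":0,"tz":-0.02,"ax":0,"ay":0,"az":0,"claw":1},{"tx":0,"ty":0,"tz":0,"ax":0,"ay":0,"az":0,"claw":1}]'
```

```text
t: 5.9
tool_pos: [570.5, -183.7, 243.9]
orientation: [[0.986, -0.166, 0.003], [-0.166, -0.986, -0.003], [0.004, 0.002, -1.0]]
wrist_force: [0.4, -0.4, -0.6]
opening: 0.6
```

```bash
python3 -m inch '[{"tx":0,"ty":0,"tz":-0.02,"ax":0,"ay":0,"az":0,"claw":1},{"tx":0,"ty":0,"tz":0,"ax":0,"ay":0,"az":0,"claw":1}]'; python3 -c "
from workcell import *
s=read_state();print(s['wrist_force'],s['torque'],s['joint_efforts'],s['tool_pos'])"
```

```text
t: 6.1
tool_pos: [570.7, -183.7, 243.9]
orientation: [[0.986, -0.166, 0.004], [-0.166, -0.986, -0.003], [0.004, 0.003, -1.0]]
wrist_force: [-0.4, -1.3, 0.6]
opening: 0.3
[-0.41953749 -1.28530453  0.63566059] [ 0.00545794  0.0511692  -0.0298695 ] [-2.96826132e-03 -3.92772031e+01 -3.17950702e+01  4.72976721e-02
 -1.29668643e-01  5.31852984e-04] [ 570.69733102 -183.74000378  243.90900801]
```

```bash
python3 -m inch '[{"tx":0,"ty":0,"tz":-0.03,"ax":0,"ay":0,"az":0,"claw":1}]'
```

```text
t: 6.2
tool_pos: [570.9, -183.8, 243.8]
orientation: [[0.986, -0.166, 0.004], [-0.166, -0.986, -0.003], [0.005, 0.003, -1.0]]
wrist_force: [-2.0, 1.9, 8.2]
opening: 0.2
```

```bash
python3 -m inch '[{"tx":0,"ty":0,"tz":-0.06,"ax":0,"ay":0.03,"az":0,"claw":1}]'
```

```text
t: 6.3
tool_pos: [571.5, -184.0, 243.8]
orientation: [[0.986, -0.166, 0.003], [-0.166, -0.986, -0.004], [0.003, 0.003, -1.0]]
wrist_force: [-2.5, 1.2, 12.1]
opening: -0.2
```

```bash
python3 -m inch '[{"tx":0,"ty":0,"tz":-0.1,"ax":0,"ay":0,"az":0,"claw":1}]'
```

```text
t: 6.4
tool_pos: [572.6, -184.4, 243.7]
orientation: [[0.986, -0.166, 0.006], [-0.166, -0.986, -0.005], [0.006, 0.004, -1.0]]
wrist_force: [-4.0, 1.4, 16.4]
opening: 0.3
```

```bash
python3 -m inch '[{"tx":-0.1,"ty":0.02,"tz":-0.05,"ax":0,"ay":0.04,"az":0,"claw":1}]'
```

```text
t: 6.5
tool_pos: [570.5, -184.1, 243.9]
orientation: [[0.986, -0.166, 0.005], [-0.166, -0.986, -0.007], [0.006, 0.006, -1.0]]
wrist_force: [1.2, 0.4, 1.1]
opening: 0.4
```

```bash
python3 -m inch '[{"tx":-0.2,"ty":0.04,"tz":-0.05,"ax":0,"ay":0.02,"az":0,"claw":1}]'
```

```text
t: 6.6
tool_pos: [565.4, -183.2, 243.8]
orientation: [[0.986, -0.166, 0.007], [-0.166, -0.986, -0.008], [0.008, 0.007, -1.0]]
wrist_force: [1.7, -0.0, 6.1]
opening: 0.3
```

```bash
python3 -m inch '[{"tx":-0.3,"ty":0.05,"tz":-0.05,"ax":0,"ay":0,"az":0,"claw":1}]'
```

```text
t: 6.7
tool_pos: [557.1, -182.0, 243.9]
orientation: [[0.986, -0.165, 0.011], [-0.165, -0.986, -0.01], [0.013, 0.008, -1.0]]
wrist_force: [1.8, -1.0, 6.8]
opening: 0.6
```

```bash
python3 -m inch '[{"tx":-0.3,"ty":0.05,"tz":-0.07,"ax":0.05,"ay":0.05,"az":0,"claw":1}]'; python3 - <<'E'
from h import *
b=capture("side")
crop(b,280,100,380,200,6,"pics/s2.png")
s=read_state();print(s["tool_pos"],s["wrist_force"])
E
```

```text
t: 6.8
tool_pos: [549.0, -180.9, 243.8]
orientation: [[0.986, -0.165, 0.011], [-0.165, -0.986, -0.006], [0.012, 0.004, -1.0]]
wrist_force: [2.1, -1.3, 9.0]
opening: 0.5
[ 548.17197919 -180.79781337  243.82120842] [-0.30270352  0.72148803  7.4628578 ]
```

View pics/s2.png

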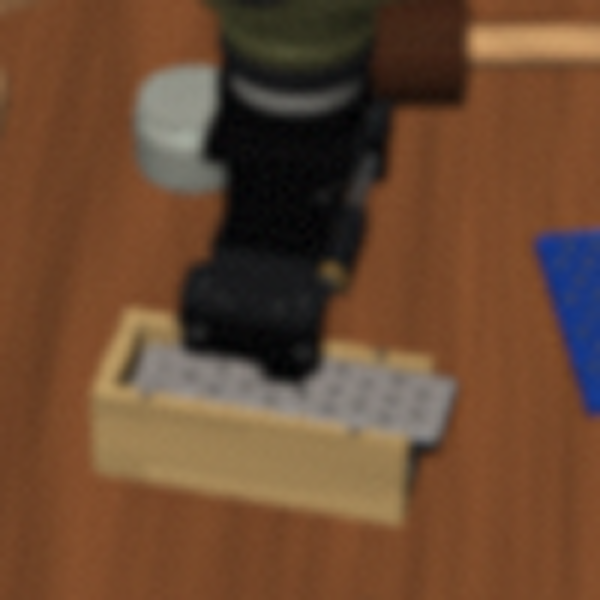

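```bash
python3 -m inch '[{"tx":-0.3,"ty":0.04,"tz":-0.07,"ax":0.02,"ay":0.1,"az":0,"claw":1},{"tx":-0.3,"ty":0.05,"tz":-0.07,"ax":0.02,"ay":0.04,"az":0,"claw":1}]'
```

```text
t: 7.05
tool_pos: [531.9, -179.0, 243.8]
orientation: [[0.986, -0.166, 0.006], [-0.166, -0.986, -0.006], [0.007, 0.005, -1.0]]
wrist_force: [2.4, 0.1, 8.7]
opening: -0.0
```

```bash
python3 -m inch '[{"tx":-0.3,"ty":0.05,"tz":-0.07,"ax":0.02,"ay":0.05,"az":0,"claw":1},{"tx":-0.25,"ty":0.05,"tz":-0.06,"ax":0.02,"ay":0.04,"az":0,"claw":1}]'
```

```text
t: 7.25
tool_pos: [516.7, -176.7, 243.8]
orientation: [[0.986, -0.166, 0.006], [-0.166, -0.986, -0.005], [0.007, 0.004, -1.0]]
wrist_force: [2.0, -0.2, 7.5]
opening: 0.3
```

```bash
python3 -m inch '[{"tx":0,"ty":0,"tz":0.1,"ax":0,"ay":0,"az":0,"claw":1},{"tx":0,"ty":0,"tz":1,"ax":0.05,"ay":0.05,"az":0,"claw":1},{"tx":0,"ty":0,"tz":1,"ax":0,"ay":0,"az":0,"claw":0.3},{"tx":0,"ty":0,"tz":0.3,"ax":0,"ay":0,"az":0,"claw":0.2}]'; python3 - <<'E'
from h import *
b=capture("side");a=capture("top")
cv2.imwrite("pics/s3f.png",b);cv2.imwrite("pics/t3f.png",a)
crop(b,290,120,370,200,7,"pics/s3.png")
crop(a,320,150,400,230,7,"pics/t3.png")
s=read_state();print(s["tool_pos"],s["wrist_force"],s["opening"])
E
```

```text
t: 7.65
tool_pos: [513.3, -175.5, 312.5]
orientation: [[0.986, -0.166, -0.009], [-0.166, -0.986, 0.004], [-0.01, -0.003, -1.0]]
wrist_force: [0.4, 0.2, 0.2]
opening: 11.5
[ 513.09905258 -175.44696289  311.0615358 ] [ 0.12423076  0.56630158 -1.46615075] 18.933171203807515
```

View pics/s3.png

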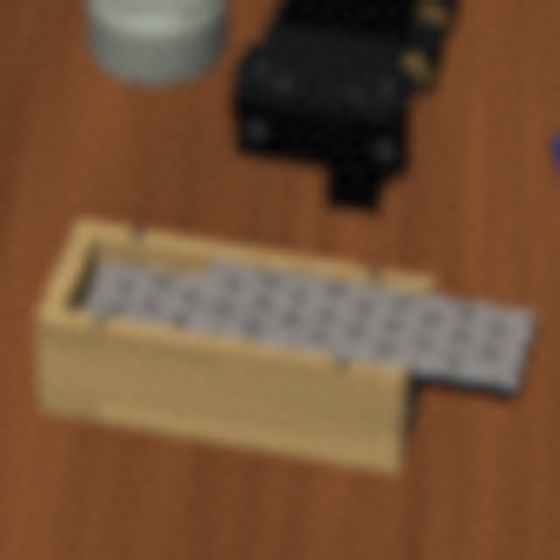

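View pics/t3.png

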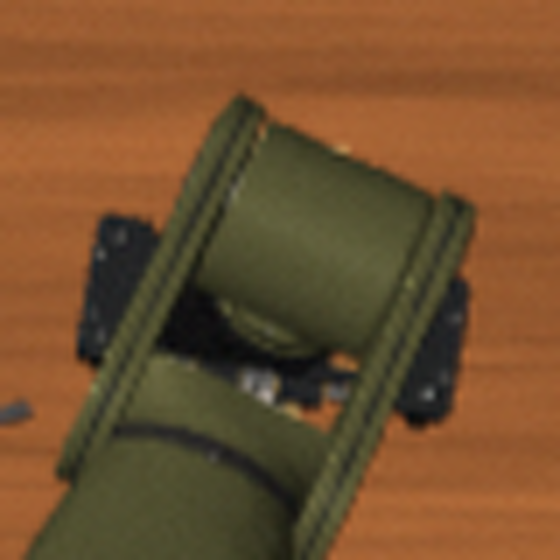

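```bash
python3 - <<'E'
from h import *
q=np.array([558,-181.5]);y=np.radians(-9.7);u=np.array([np.cos(y),np.sin(y)]);v=np.array([-u[1],u[0]])
for p in [(535,308),(520,380),(210,262),(435,275),(412,372)]:
    P=back("side",(290+p[0]/7-.5,120+p[1]/7-.5),54)[0]; d=P[:2]-q; print(P.round(1),"local",(d@u).round(1),(d@v).round(1))
E
```

```text
[ 428.5 -191.2   54. ] local -126.0 -31.4
[ 435.  -142.5   54. ] local -127.9 17.7
[ 575.2 -211.2   54. ] local 22.0 -26.4
[ 473.6 -210.4   54. ] local -78.4 -42.7
[ 482.  -143.9   54. ] local -81.2 24.3
```

```bash
python3 -m inch '[{"tx":-0.6,"ty":0.12,"tz":0,"ax":-0.04,"ay":-0.08,"az":0,"claw":0},{"tx":-0.7,"ty":0.13,"tz":0,"ax":0,"ay":0,"az":0,"claw":0},{"tx":-0.5,"ty":0.1,"tz":0,"ax":0,"ay":0,"az":0,"claw":0},{"tx":0,"ty":0,"tz":0,"ax":0,"ay":0,"az":0,"claw":0},{"tx":0,"ty":0,"tz":0,"ax":0,"ay":0,"az":0,"claw":0},{"tx":0,"ty":0,"tz":0,"ax":0,"ay":0,"az":0,"claw":0}]'
```

```text
t: 8.35
tool_pos: [455.7, -163.6, 300.2]
orientation: [[0.986, -0.166, -0.015], [-0.166, -0.986, 0.007], [-0.016, -0.004, -1.0]]
wrist_force: [0.5, 0.3, 0.6]
opening: 67.1
```

```bash
python3 -m inch '[{"tx":0,"ty":0,"tz":0,"ax":-0.06,"ay":-0.14,"az":-0.03,"claw":0},{"tx":0,"ty":0,"tz":-0.2,"ax":0,"ay":0,"az":0,"claw":0},{"tx":0,"ty":0,"tz":-0.3,"ax":0,"ay":0,"az":0,"claw":0},{"tx":0,"ty":0,"tz":-0.4,"ax":0,"ay":0,"az":0,"claw":0},{"tx":0,"ty":0,"tz":0,"ax":0,"ay":0,"az":0,"claw":0}]'; python3 - <<'E'
from h import *
b=capture("side"); crop(b,290,110,390,200,7,"pics/s4.png")
s=read_state();print(s["tool_pos"],s["orientation"],s["opening"])
E
```

```text
t: 8.85
tool_pos: [457.0, -163.8, 270.0]
orientation: [[0.986, -0.169, -0.0], [-0.169, -0.986, 0.001], [-0.0, -0.001, -1.0]]
wrist_force: [-0.8, -0.4, -0.1]
opening: 94.8
[ 457.24388633 -163.96805831  270.87387351] [[ 9.85612040e-01 -1.69019148e-01  1.19752406e-03]
 [-1.69019248e-01 -9.85612750e-01 -1.80158150e-05]
 [ 1.18334000e-03 -1.84648012e-04 -9.99999283e-01]] 94.92673721864338
```

View pics/s4.png

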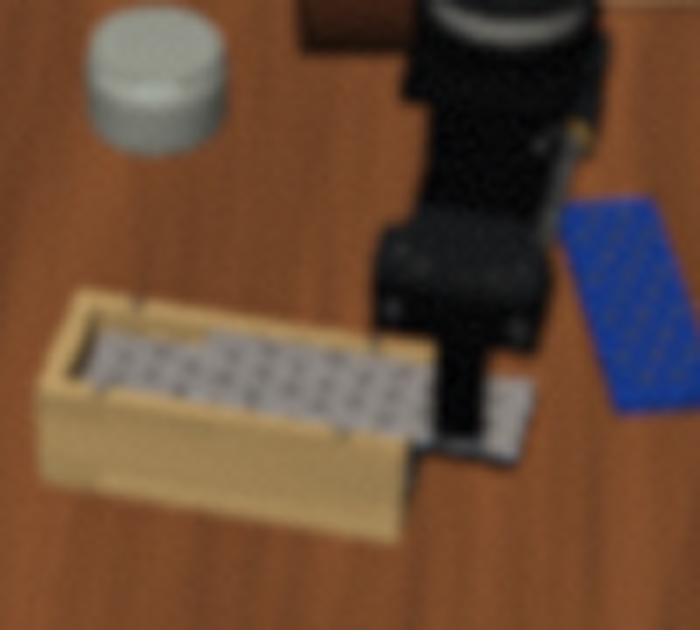

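```bash
python3 -m inch '[{"tx":0,"ty":0,"tz":-0.4,"ax":0,"ay":0.01,"az":0,"claw":0},{"tx":0,"ty":0,"tz":-0.5,"ax":0,"ay":0,"az":0,"claw":0},{"tx":0,"ty":0,"tz":-0.4,"ax":0,"ay":0,"az":0,"claw":0},{"tx":0,"ty":0,"tz":-0.2,"ax":0,"ay":0,"az":0,"claw":0},{"tx":0,"ty":0,"tz":0,"ax":0,"ay":0,"az":0,"claw":0}]'
```

```text
t: 9.4
tool_pos: [457.3, -164.0, 222.8]
orientation: [[0.986, -0.169, 0.001], [-0.169, -0.986, -0.0], [0.001, 0.0, -1.0]]
wrist_force: [0.3, -0.1, -0.0]
opening: 94.8
```

```bash
python3 -m inch '[{"tx":0,"ty":0,"tz":-0.08,"ax":0,"ay":0,"az":0,"claw":0.4},{"tx":0,"ty":0,"tz":0,"ax":0,"ay":0,"az":0,"claw":0.45},{"tx":0,"ty":0,"tz":0,"ax":0,"ay":0,"az":0,"claw":0.5},{"tx":0,"ty":0,"tz":0,"ax":0,"ay":0,"az":0,"claw":0.55},{"tx":0,"ty":0,"tz":0,"ax":0,"ay":0,"az":0,"claw":0.6},{"tx":0,"ty":0,"tz":0,"ax":0,"ay":0,"az":0,"claw":0.6},{"tx":0,"ty":0,"tz":0,"ax":0,"ay":0,"az":0,"claw":0.6}]' 5
```

```text
t: 10.1
tool_pos: [458.2, -164.4, 222.2]
orientation: [[0.986, -0.169, 0.004], [-0.169, -0.986, -0.002], [0.005, 0.001, -1.0]]
wrist_force: [0.6, 0.4, -1.0]
opening: 50.3
```

```bash
python3 -m inch '[{"tx":0,"ty":0,"tz":0,"ax":0,"ay":0,"az":0,"claw":0.7},{"tx":0,"ty":0,"tz":0,"ax":0,"ay":0,"az":0,"claw":0.7},{"tx":-0.1,"ty":0.02,"tz":0.03,"ax":0,"ay":0,"az":0,"claw":0.7},{"tx":-0.3,"ty":0.05,"tz":0.03,"ax":0,"ay":0,"az":0,"claw":0.7}]' 40
```

```text
t: 10.5
tool_pos: [445.9, -162.2, 223.6]
orientation: [[0.986, -0.169, 0.003], [-0.169, -0.986, -0.002], [0.003, 0.001, -1.0]]
wrist_force: [0.3, 0.3, -3.0]
opening: 49.9
```

```bash
python3 -m inch '[{"tx":-0.5,"ty":0.08,"tz":0.03,"ax":0,"ay":0,"az":0,"claw":0.7},{"tx":-0.6,"ty":0.1,"tz":0.02,"ax":0,"ay":0,"az":0,"claw":0.7},{"tx":-0.6,"ty":0.1,"tz":0.02,"ax":0,"ay":0,"az":0,"claw":0.7},{"tx":-0.6,"ty":0.1,"tz":0.02,"ax":0,"ay":0,"az":0,"claw":0.7},{"tx":-0.6,"ty":0.1,"tz":0.02,"ax":0,"ay":0,"az":0,"claw":0.7},{"tx":-0.6,"ty":0.1,"tz":0.02,"ax":0,"ay":0,"az":0,"claw":0.7},{"tx":0,"ty":0,"tz":0,"ax":0,"ay":0,"az":0,"claw":0.7}]'; python3 - <<'E'
from h import *
b=capture("side"); crop(b,280,100,400,210,6,"pics/s5.png")
s=read_state();print(s["tool_pos"],s["wrist_force"],s["torque"])
E
```

```text
t: 11.2
tool_pos: [330.9, -141.5, 223.2]
orientation: [[0.986, -0.168, -0.007], [-0.168, -0.986, 0.003], [-0.007, -0.002, -1.0]]
wrist_force: [-0.1, 1.2, -2.0]
opening: 49.8
[ 331.79240408 -141.76973716  223.58416579] [ 0.28333826 -0.99556063 -2.95064508] [ 0.01142929  0.11923224 -0.02539826]
```

View pics/s5.png

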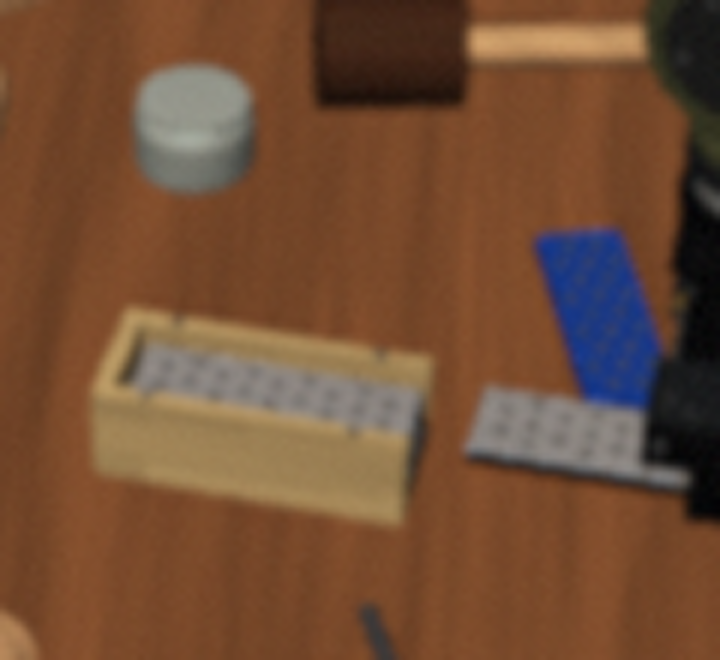

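```bash
python3 - <<'E'
from fit import *
for z in (1,4,7):
    q,r=fit({"top":ht},[560,264,z,-.2],(z,.05)); print(q.round(1),np.degrees(q[3]).round(2),abs(r).mean())
    q,r=fit({"top":rt},[560,-182,z,-.2],(z,.05)); print(" rack",q.round(1),np.degrees(q[3]).round(2))
E
python3 -m inch '[{"tx":0,"ty":0,"tz":0.6,"ax":0.03,"ay":-0.05,"az":0,"claw":0.7},{"tx":0,"ty":0,"tz":1,"ax":0,"ay":0,"az":0,"claw":0.7},{"tx":0,"ty":0,"tz":1,"ax":0,"ay":0,"az":0,"claw":0.7},{"tx":0,"ty":0,"tz":0.6,"ax":0,"ay":0,"az":0,"claw":0.7},{"tx":0,"ty":0,"tz":0,"ax":0,"ay":0,"az":0,"claw":0.7}]'
```

```text
[ 5.607e+02  2.651e+02  1.000e+00 -2.000e-01] -12.18 0.32015426242849304
 rack [ 5.585e+02 -1.825e+02  1.000e+00 -2.000e-01] -9.8
[ 5.601e+02  2.646e+02  4.000e+00 -2.000e-01] -12.16 0.33790960260780145
 rack [ 5.579e+02 -1.822e+02  4.000e+00 -2.000e-01] -9.79
[ 5.594e+02  2.641e+02  7.000e+00 -2.000e-01] -12.15 0.35704161390529876
 rack [ 5.574e+02 -1.820e+02  7.000e+00 -2.000e-01] -9.78
t: 11.75
tool_pos: [332.3, -141.5, 322.0]
orientation: [[0.986, -0.168, -0.001], [-0.168, -0.986, 0.007], [-0.002, -0.007, -1.0]]
wrist_force: [1.0, -0.5, -1.9]
opening: 49.5
```

```bash
python3 -m inch '[{"tx":0.3,"ty":0.4,"tz":0,"ax":-0.07,"ay":0,"az":-0.1,"claw":0.7},{"tx":0.4,"ty":0.7,"tz":0,"ax":0,"ay":0,"az":-0.1,"claw":0.7},{"tx":0.45,"ty":0.9,"tz":0,"ax":0,"ay":0,"az":-0.1,"claw":0.7},{"tx":0.45,"ty":0.9,"tz":0,"ax":0,"ay":0,"az":-0.1,"claw":0.7},{"tx":0.45,"ty":0.9,"tz":0,"ax":0,"ay":0,"az":0,"claw":0.7},{"tx":0.45,"ty":0.9,"tz":0,"ax":0,"ay":0,"az":0,"claw":0.7},{"tx":0.45,"ty":0.9,"tz":0,"ax":0,"ay":0,"az":0,"claw":0.7},{"tx":0.45,"ty":0.9,"tz":0,"ax":0,"ay":0,"az":0,"claw":0.7}]'
```

```text
t: 12.55
tool_pos: [437.2, 59.6, 312.9]
orientation: [[0.976, -0.218, -0.008], [-0.218, -0.976, -0.001], [-0.008, 0.002, -1.0]]
wrist_force: [-0.3, 0.7, -1.5]
opening: 49.7
```

```bash
python3 -m inch '[{"tx":0.35,"ty":0.95,"tz":0.1,"ax":0,"ay":-0.07,"az":0,"claw":0.7},{"tx":0.35,"ty":0.95,"tz":0.1,"ax":0,"ay":0,"az":0.05,"claw":0.7},{"tx":0.35,"ty":0.95,"tz":0,"ax":0,"ay":0,"az":0,"claw":0.7},{"tx":0.35,"ty":0.95,"tz":0,"ax":0,"ay":0,"az":0,"claw":0.7},{"tx":0.35,"ty":0.95,"tz":0,"ax":0,"ay":0,"az":0,"claw":0.7},{"tx":0.35,"ty":0.8,"tz":0,"ax":0,"ay":0,"az":0,"claw":0.7},{"tx":0.2,"ty":0.5,"tz":0,"ax":0,"ay":0,"az":0,"claw":0.7},{"tx":0,"ty":0,"tz":0,"ax":0,"ay":0,"az":0,"claw":0.7}]'
```

```text
t: 13.35
tool_pos: [508.8, 254.3, 303.0]
orientation: [[0.978, -0.207, -0.018], [-0.207, -0.978, -0.003], [-0.017, 0.006, -1.0]]
wrist_force: [0.9, -0.6, -2.6]
opening: 49.8
```

```bash
python3 -m inch '[{"tx":0.18,"ty":0.32,"tz":0,"ax":0.03,"ay":-0.17,"az":-0.03,"claw":0.7},{"tx":0.2,"ty":0.3,"tz":0,"ax":0,"ay":0,"az":0,"claw":0.7},{"tx":0,"ty":0,"tz":0,"ax":0,"ay":0,"az":0,"claw":0.7},{"tx":0,"ty":0,"tz":0,"ax":0,"ay":0,"az":0,"claw":0.7}]'; python3 - <<'E'
from h import *
a=capture("top");b=capture("side"); cv2.imwrite("pics/t6f.png",a);cv2.imwrite("pics/s6f.png",b);crop(b,250,210,390,330,5.5,"pics/s6.png");crop(a,200,140,280,240,5.5,"pics/t6.png")
s=read_state();print(s["tool_pos"],s["orientation"],s["wrist_force"])
E
```

```text
t: 13.75
tool_pos: [520.5, 273.2, 299.2]
orientation: [[0.977, -0.211, -0.003], [-0.211, -0.977, -0.002], [-0.003, 0.002, -1.0]]
wrist_force: [0.4, -0.5, -2.7]
opening: 49.5
[520.43484945 273.05513503 299.41753612] [[ 0.97737763 -0.21148044 -0.00299737]
 [-0.21148566 -0.97737988 -0.00154543]
 [-0.00260274  0.00214437 -0.99999431]] [ 0.310251    0.24844357 -2.66708998]
```

View pics/s6.png

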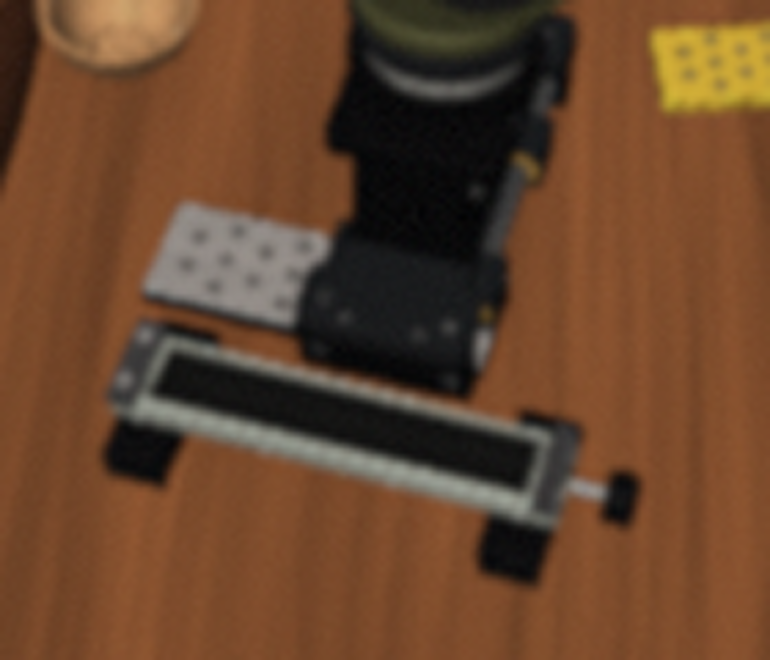

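View pics/t6.png

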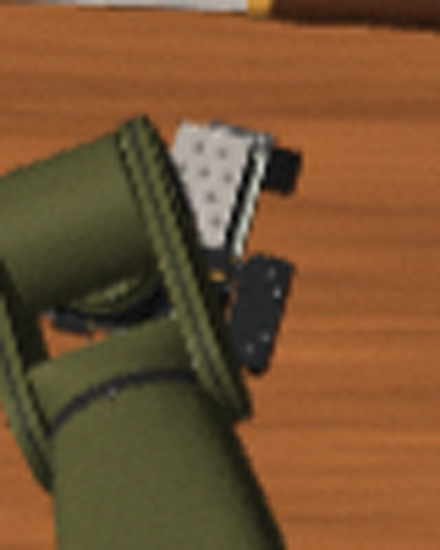

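```bash
python3 - <<'E'
from h import *
T=np.array([520.5,273.1]);u=np.array([.9774,-.2115]);v=np.array([.2115,.9774])
for z in (131,):
  for n,x0,y0,L in (("top",200,140,[(182,122),(273,138)]),("side",250,210,[(185,201),(143,295)])):
    for p in L:
      P=back(n,(x0+p[0]/5.5-.5,y0+p[1]/5.5-.5),z)[0]; d=P[:2]-T; print(n,P.round(1),(d@u).round(1),(d@v).round(1))
E
```

```text
top [645.2 267.3 131. ] 123.1 20.7
top [635.4 207.4 131. ] 126.2 -39.9
side [632.6 221.  131. ] 120.6 -27.2
side [643.9 273.4 131. ] 120.6 26.4
```

```bash
python3 -m inch '[{"tx":0,"ty":0,"tz":-0.6,"ax":0,"ay":-0.03,"az":0,"claw":0.7},{"tx":0,"ty":0,"tz":-0.7,"ax":0,"ay":0,"az":0,"claw":0.7},{"tx":0,"ty":0,"tz":-0.6,"ax":0,"ay":0,"az":0,"claw":0.7},{"tx":0,"ty":0,"tz":-0.3,"ax":0,"ay":0,"az":0,"claw":0.7},{"tx":0,"ty":0,"tz":0,"ax":0,"ay":0,"az":0,"claw":0.7},{"tx":0,"ty":0,"tz":0,"ax":0,"ay":0,"az":0,"claw":0.7}]'; python3 - <<'E'
from h import *
a=capture("top");b=capture("side"); cv2.imwrite("pics/t7f.png",a);cv2.imwrite("pics/s7f.png",b);crop(b,255,230,375,325,6.5,"pics/s7.png");crop(a,215,140,275,220,7,"pics/t7.png")
s=read_state();print(s["tool_pos"],s["orientation"],s["wrist_force"])
E
```

```text
t: 14.45
tool_pos: [520.9, 271.1, 235.0]
orientation: [[0.977, -0.214, 0.006], [-0.214, -0.977, 0.0], [0.006, -0.002, -1.0]]
wrist_force: [0.1, -0.3, -2.1]
opening: 49.7
[521.04098833 271.28049349 235.40724058] [[ 9.76777065e-01 -2.14151969e-01  6.74527177e-03]
 [-2.14161520e-01 -9.76797997e-01  7.18540493e-04]
 [ 6.43489109e-03 -2.14643153e-03 -9.99976992e-01]] [ 0.48302291  0.87740207 -1.02299949]
```

View pics/s7.png

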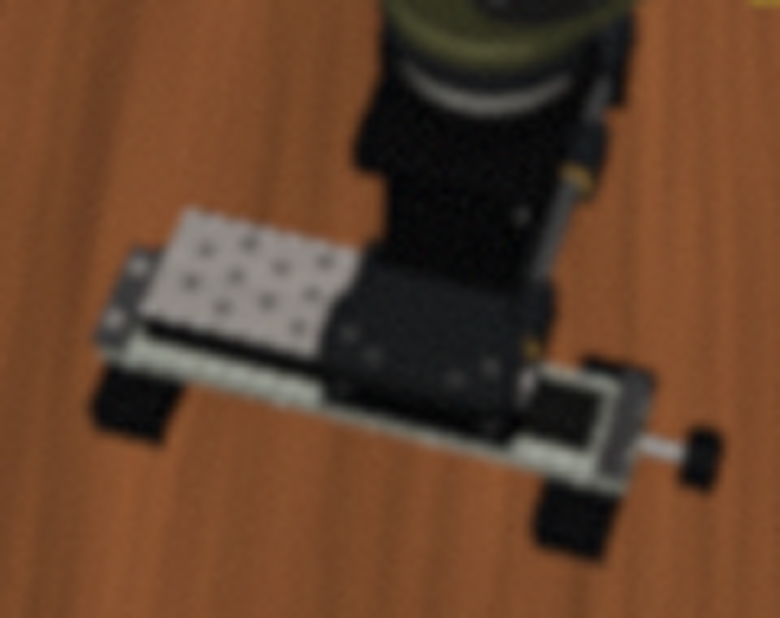

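View pics/t7.png

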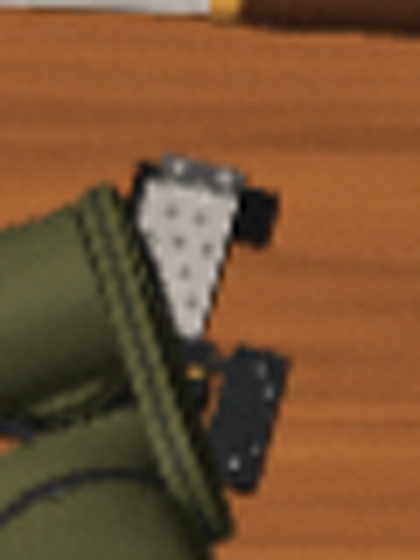

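```bash
cat > ov2.py <<'E'
from ov import *
def boxe(x0,x1,y0,y1,z0,z1):
    c=[(x,y,z) for x in(x0,x1) for y in(y0,y1) for z in(z0,z1)]
    return [(c[i],c[j]) for i in range(8) for j in range(i) if bin(i^j).count("1")==1]
def draw(n,im,w,k,items):
    x0,y0,x1,y1=w; c=cv2.resize(im[y0:y1,x0:x1],None,fx=k,fy=k,interpolation=cv2.INTER_CUBIC)
    for E,q,col in items:
        for a,b in E:
            p=(proj(n,pose(q,[a,b]))-[x0-.5,y0-.5])*k
            cv2.line(c,*[tuple(int(v) for v in r) for r in p],col,1,cv2.LINE_AA)
    return c
def stack(*cs):
    H=max(c.shape[0] for c in cs); return np.hstack([cv2.copyMakeBorder(c,0,H-c.shape[0],0,0,cv2.BORDER_CONSTANT) for c in cs])
E
python3 - <<'E'
from ov2 import *
a=cv2.imread("pics/t7f.png");b=cv2.imread("pics/s7f.png")
L=49; yaw=np.radians(-12.37); pl=np.r_[521,271.2,235.4-173.3,yaw]
PE=boxe(L-75,L+75,-25,25,-5,5); h=np.r_[560.1,264.6,4,np.radians(-12.16)]
it=[(PE,pl,(0,0,255)),(edges("holder"),h,(0,255,0))]
cv2.imwrite("pics/o7.png",cv2.resize(stack(draw("side",b,(260,250,320,312),7,it),draw("top",a,(222,152,268,205),8,it)),None,fx=.99,fy=.99))
E
```

```text
(no output)
```

View pics/o7.png

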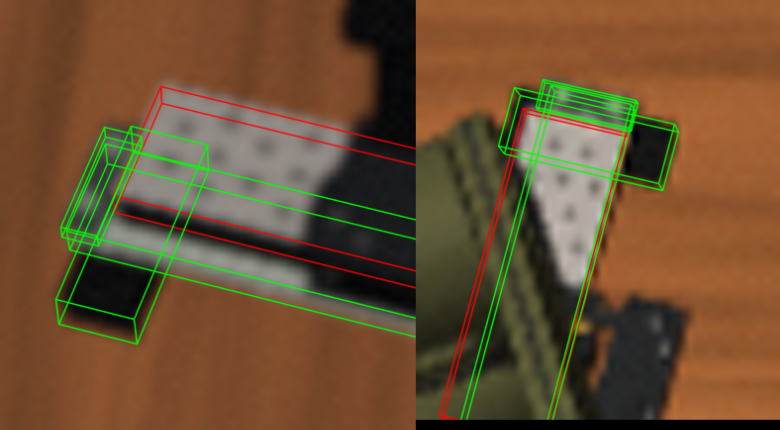

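```bash
python3 -m inch '[{"tx":-0.05,"ty":0.06,"tz":-0.2,"ax":0,"ay":0.06,"az":0.035,"claw":0.7},{"tx":0,"ty":0,"tz":-0.2,"ax":0,"ay":0,"az":0,"claw":0.7},{"tx":0,"ty":0,"tz":0,"ax":0,"ay":0,"az":0,"claw":0.7}]'
```

```text
t: 14.85
tool_pos: [520.2, 273.6, 224.9]
orientation: [[0.978, -0.21, 0.004], [-0.21, -0.978, 0.002], [0.003, -0.003, -1.0]]
wrist_force: [-0.6, -0.3, -2.8]
opening: 49.4
```

```bash
python3 -m inch '[{"tx":0,"ty":-0.02,"tz":-0.12,"ax":-0.02,"ay":0.03,"az":0,"claw":0.7},{"tx":0,"ty":0,"tz":0,"ax":0,"ay":0,"az":0,"claw":0.7}]'
```

```text
t: 15.05
tool_pos: [520.2, 273.0, 220.9]
orientation: [[0.978, -0.21, 0.0], [-0.21, -0.978, 0.0], [0.0, -0.0, -1.0]]
wrist_force: [-0.5, -0.1, -3.2]
opening: 49.5
```

```bash
python3 -m inch '[{"tx":0,"ty":0,"tz":-0.06,"ax":0,"ay":0,"az":0,"claw":0.7},{"tx":0,"ty":0,"tz":0,"ax":0,"ay":0,"az":0,"claw":0.7}]'
```

```text
t: 15.25
tool_pos: [520.2, 273.0, 219.0]
orientation: [[0.978, -0.21, 0.0], [-0.21, -0.978, -0.0], [0.0, -0.0, -1.0]]
wrist_force: [-0.1, 0.8, -2.8]
opening: 49.7
```

```bash
python3 -m inch '[{"tx":0,"ty":0,"tz":-0.05,"ax":0,"ay":0,"az":0,"claw":0.7}]'
```

```text
t: 15.35
tool_pos: [520.4, 273.1, 217.6]
orientation: [[0.978, -0.21, 0.001], [-0.21, -0.978, 0.0], [0.001, -0.0, -1.0]]
wrist_force: [0.1, -0.3, -1.7]
opening: 49.7
```

```bash
python3 -m inch '[{"tx":0,"ty":0,"tz":-0.04,"ax":0,"ay":0,"az":0,"claw":0.7}]'
```

```text
t: 15.45
tool_pos: [520.4, 273.1, 216.4]
orientation: [[0.978, -0.21, 0.001], [-0.21, -0.978, 0.0], [0.001, -0.0, -1.0]]
wrist_force: [0.4, -0.4, -2.8]
opening: 49.7
```

```bash
python3 -m inch '[{"tx":0,"ty":0,"tz":-0.04,"ax":0,"ay":0,"az":0,"claw":0.7}]'
```

```text
t: 15.55
tool_pos: [520.4, 273.1, 215.1]
orientation: [[0.978, -0.21, 0.001], [-0.21, -0.978, 0.0], [0.001, -0.001, -1.0]]
wrist_force: [1.1, -0.6, -2.5]
opening: 49.2
```

```bash
python3 -m inch '[{"tx":0,"ty":0,"tz":-0.04,"ax":0,"ay":0,"az":0,"claw":0.7}]'
```

```text
t: 15.65
tool_pos: [520.5, 273.1, 214.0]
orientation: [[0.978, -0.21, 0.001], [-0.21, -0.978, 0.0], [0.001, -0.001, -1.0]]
wrist_force: [-1.3, -0.2, -1.0]
opening: 49.5
```

```bash
python3 -m inch '[{"tx":0,"ty":0,"tz":-0.03,"ax":0,"ay":0,"az":0,"claw":0.7}]'
```

```text
t: 15.75
tool_pos: [520.6, 273.2, 213.5]
orientation: [[0.978, -0.21, 0.002], [-0.21, -0.978, 0.0], [0.002, -0.001, -1.0]]
wrist_force: [-1.5, -0.5, 4.6]
opening: 49.7
```

```bash
python3 -m inch '[{"tx":0,"ty":0,"tz":-0.03,"ax":0,"ay":0,"az":0,"claw":0.7}]'
```

```text
t: 15.85
tool_pos: [521.0, 273.3, 213.5]
orientation: [[0.978, -0.21, 0.003], [-0.21, -0.978, 0.001], [0.002, -0.001, -1.0]]
wrist_force: [-1.8, -1.1, 5.4]
opening: 50.0
```

```bash
python3 -m inch '[{"tx":0,"ty":0,"tz":-0.03,"ax":0,"ay":0,"az":0,"claw":0.7}]'
```

```text
t: 15.95
tool_pos: [521.4, 273.5, 213.5]
orientation: [[0.978, -0.21, 0.004], [-0.21, -0.978, 0.001], [0.003, -0.002, -1.0]]
wrist_force: [-1.9, -0.6, 3.9]
opening: 49.9
```

```bash
python3 -m inch '[{"tx":0,"ty":0,"tz":0,"ax":0,"ay":0,"az":0,"claw":0.45},{"tx":0,"ty":0,"tz":0,"ax":0,"ay":0,"az":0,"claw":0.4},{"tx":0,"ty":0,"tz":0,"ax":0,"ay":0,"az":0,"claw":0.3},{"tx":0,"ty":0,"tz":0,"ax":0,"ay":0,"az":0,"claw":0.2},{"tx":0,"ty":0,"tz":0,"ax":0,"ay":0,"az":0,"claw":0.2}]'
```

```text
t: 16.45
tool_pos: [521.7, 273.6, 213.3]
orientation: [[0.978, -0.21, 0.006], [-0.21, -0.978, 0.002], [0.005, -0.003, -1.0]]
wrist_force: [-0.6, 0.7, -0.9]
opening: 73.6
```

Released on the bed. Rise and look.

```bash
python3 -m inch '[{"tx":0,"ty":0,"tz":0.3,"ax":0,"ay":0.05,"az":0,"claw":0.2},{"tx":0,"ty":0,"tz":0.8,"ax":0,"ay":0,"az":0,"claw":0.2},{"tx":-0.5,"ty":0.1,"tz":1,"ax":0,"ay":0,"az":0,"claw":0.6},{"tx":-1,"ty":-0.5,"tz":0.5,"ax":0,"ay":0,"az":0,"claw":0.65},{"tx":-1,"ty":-0.6,"tz":0.2,"ax":0,"ay":0,"az":0,"claw":0.7},{"tx":-0.8,"ty":-0.6,"tz":0,"ax":0,"ay":0,"az":0,"claw":0.7},{"tx":-0.8,"ty":-0.6,"tz":0,"ax":0,"ay":0,"az":0,"claw":0.7},{"tx":0,"ty":0,"tz":0,"ax":0,"ay":0,"az":0,"claw":0.7}]'; python3 - <<'E'
from ov2 import *
a=capture("top");b=capture("side"); cv2.imwrite("pics/t8f.png",a);cv2.imwrite("pics/s8f.png",b)
cv2.imwrite("pics/o8.png",stack(draw("side",b,(262,255,372,318),5,[]),draw("top",a,(215,152,265,232),5,[])))
E
```

```text
t: 17.25
tool_pos: [394.9, 205.9, 304.5]
orientation: [[0.978, -0.209, 0.003], [-0.209, -0.978, 0.004], [0.002, -0.004, -1.0]]
wrist_force: [0.7, 0.4, 0.4]
opening: 33.5
```

View pics/o8.png

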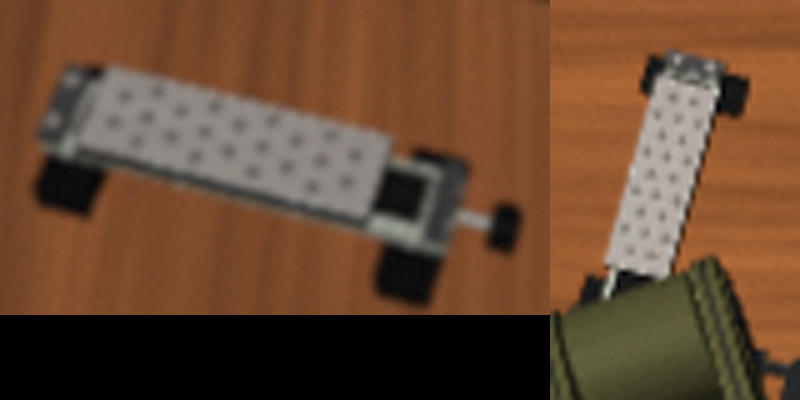

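```bash
python3 - <<'E'
from ov2 import *
a=cv2.imread("pics/t8f.png");b=cv2.imread("pics/s8f.png")
L=49; pl=np.r_[521.4,273.4,40.2,np.radians(-12.1)]
PE=boxe(L-75,L+75,-25,25,-5,5); h=np.r_[559.8,264.4,5.2,np.radians(-12.16)]
it=[(PE,pl,(0,0,255)),(edges("holder"),h,(0,255,0))]
A=draw("side",b,(262,258,372,318),5,it);B=draw("top",a,(220,155,258,210),10,it)
cv2.imwrite("pics/o9.png",cv2.resize(stack(A,B),None,fx=.85,fy=.85))
C=draw("top",a,(220,155,258,210),10,[]); cv2.imwrite("pics/o9b.png",stack(C,B))
E
```

```text
(no output)
```

View pics/o9.png

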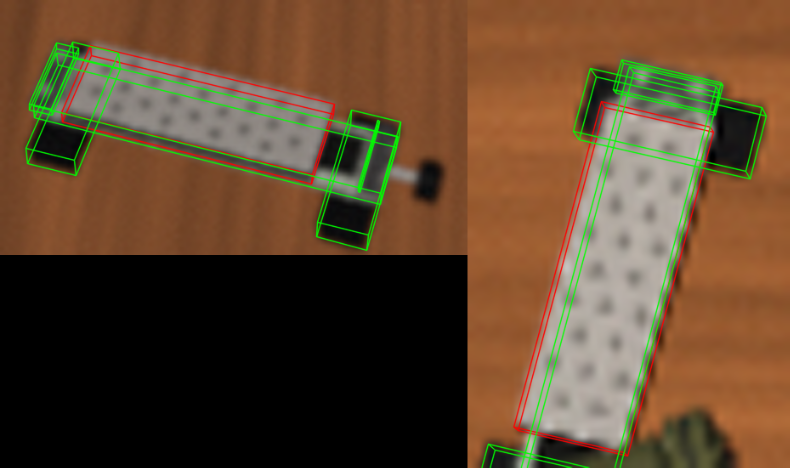

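View pics/o9b.png

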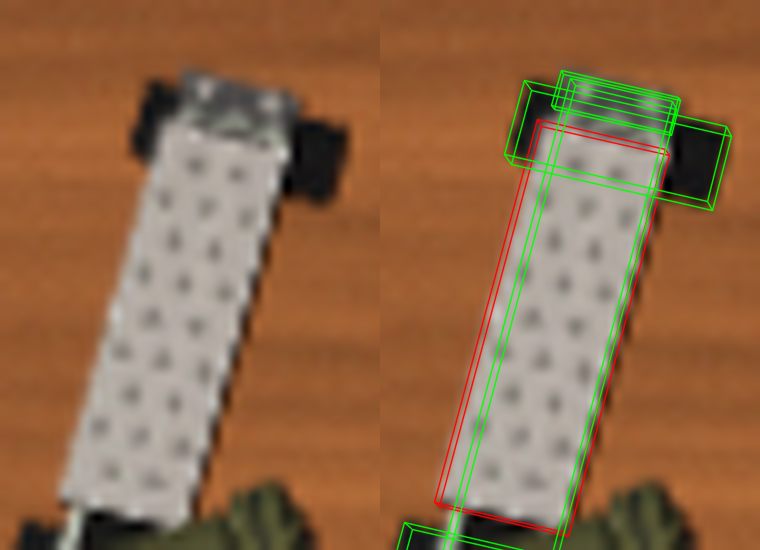

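```bash
python3 -m inch '[{"tx":0.6,"ty":0.5,"tz":0,"ax":-0.04,"ay":0.03,"az":-0.02,"claw":0.8},{"tx":0.8,"ty":0.7,"tz":0,"ax":0,"ay":0,"az":0,"claw":0.8},{"tx":0.8,"ty":0.7,"tz":0,"ax":0,"ay":0,"az":0,"claw":0.8},{"tx":0.6,"ty":0.5,"tz":0,"ax":0,"ay":0,"az":0,"claw":0.8},{"tx":0,"ty":0,"tz":0,"ax":0,"ay":0,"az":0,"claw":0.8},{"tx":0,"ty":0,"tz":0,"ax":0,"ay":0,"az":0,"claw":0.8}]'
```

```text
t: 17.95
tool_pos: [489.2, 285.1, 306.8]
orientation: [[0.977, -0.211, 0.006], [-0.211, -0.977, 0.003], [0.005, -0.004, -1.0]]
wrist_force: [0.0, -0.0, -0.4]
opening: 19.5
```

```bash
python3 -m inch '[{"tx":-0.22,"ty":-0.12,"tz":-0.3,"ax":-0.03,"ay":0.06,"az":0,"claw":0.8},{"tx":0,"ty":0,"tz":-0.6,"ax":0,"ay":0,"az":0,"claw":0.8},{"tx":0,"ty":0,"tz":-0.6,"ax":0,"ay":0,"az":0,"claw":0.8},{"tx":0,"ty":0,"tz":-0.2,"ax":0,"ay":0,"az":0,"claw":0.8},{"tx":0,"ty":0,"tz":0,"ax":0,"ay":0,"az":0,"claw":0.8},{"tx":0,"ty":0,"tz":0,"ax":0,"ay":0,"az":0,"claw":0.8}]'
```

```text
t: 18.55
tool_pos: [478.2, 278.4, 252.3]
orientation: [[0.977, -0.212, -0.005], [-0.212, -0.977, -0.003], [-0.004, 0.004, -1.0]]
wrist_force: [0.6, -0.1, 0.5]
opening: 18.8
```

```bash
python3 -m inch '[{"tx":0.13,"ty":0.1,"tz":-0.15,"ax":0.03,"ay":-0.04,"az":0,"claw":0.8},{"tx":0,"ty":0,"tz":-0.2,"ax":0,"ay":0,"az":0,"claw":0.8},{"tx":0,"ty":0,"tz":-0.1,"ax":0,"ay":0,"az":0,"claw":0.8},{"tx":0,"ty":0,"tz":0,"ax":0,"ay":0,"az":0,"claw":0.8}]'; python3 - <<'E'
from h import *
b=capture("side");crop(b,280,230,380,320,7,"pics/s10.png")
s=read_state();print(s["tool_pos"],s["orientation"],s["wrist_force"])
E
```

```text
t: 18.95
tool_pos: [483.0, 281.8, 240.2]
orientation: [[0.977, -0.212, 0.004], [-0.212, -0.977, 0.002], [0.003, -0.003, -1.0]]
wrist_force: [-1.2, -0.0, 0.9]
opening: 19.2
[483.00678469 281.83667609 240.3039901 ] [[ 0.97724987 -0.21205654  0.00383711]
 [-0.2120662  -0.97725257  0.00231135]
 [ 0.00325969 -0.00307249 -0.99998997]] [-0.29294084 -0.28073753  0.02833927]
```

View pics/s10.png

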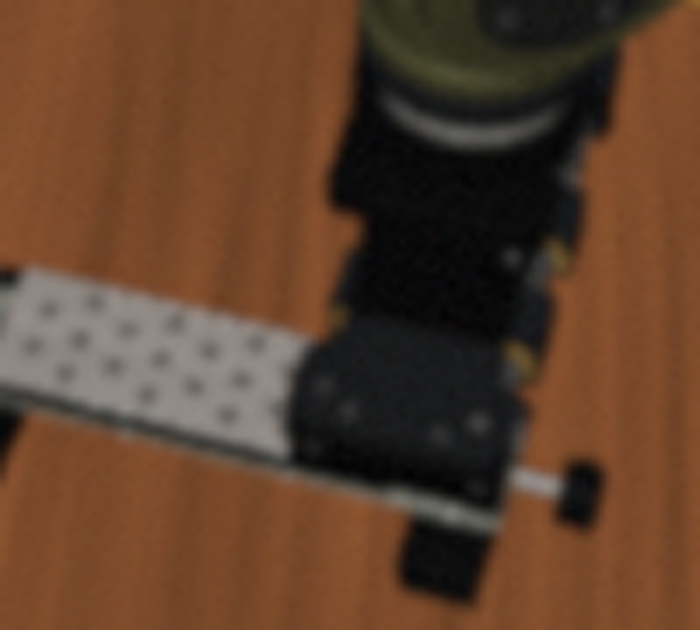

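```bash
python3 -m inch '[{"tx":0,"ty":0,"tz":-0.12,"ax":-0.02,"ay":0.04,"az":0,"claw":0.8},{"tx":0,"ty":0,"tz":0,"ax":0,"ay":0,"az":0,"claw":0.8}]'
```

```text
t: 19.2
tool_pos: [483.1, 281.9, 236.7]
orientation: [[0.977, -0.212, -0.0], [-0.212, -0.977, 0.0], [-0.0, -0.0, -1.0]]
wrist_force: [1.1, 0.1, -0.7]
opening: 19.0
```

```bash
python3 -m inch '[{"tx":0,"ty":0,"tz":-0.06,"ax":0,"ay":0,"az":0,"claw":0.8},{"tx":0,"ty":0,"tz":0,"ax":0,"ay":0,"az":0,"claw":0.8}]'
```

```text
t: 19.4
tool_pos: [483.2, 282.0, 234.8]
orientation: [[0.977, -0.212, -0.0], [-0.212, -0.977, 0.0], [-0.0, -0.0, -1.0]]
wrist_force: [-0.0, -0.8, 0.7]
opening: 19.2
```

```bash
python3 -m inch '[{"tx":0,"ty":-0.02,"tz":-0.065,"ax":0,"ay":0,"az":0,"claw":0.8},{"tx":0,"ty":0,"tz":0,"ax":0,"ay":0,"az":0,"claw":0.8}]'
```

```text
t: 19.6
tool_pos: [483.2, 281.3, 232.7]
orientation: [[0.977, -0.212, -0.0], [-0.212, -0.977, 0.0], [-0.0, -0.0, -1.0]]
wrist_force: [-0.2, -1.1, -0.0]
opening: 19.0
```

```bash
python3 -m inch '[{"tx":0.05,"ty":-0.01,"tz":0,"ax":0,"ay":0,"az":0,"claw":0.8},{"tx":0.04,"ty":-0.01,"tz":0,"ax":0,"ay":0,"az":0,"claw":0.8}]'
```

```text
t: 19.8
tool_pos: [485.9, 280.7, 232.7]
orientation: [[0.977, -0.212, -0.0], [-0.212, -0.977, 0.0], [-0.0, -0.0, -1.0]]
wrist_force: [-0.7, -0.1, -0.4]
opening: 19.5
```

```bash
python3 -m inch '[{"tx":0.05,"ty":-0.01,"tz":0,"ax":0,"ay":0,"az":0,"claw":0.8},{"tx":0.05,"ty":-0.01,"tz":0,"ax":0,"ay":0,"az":0,"claw":0.8}]'
```

```text
t: 20.0
tool_pos: [489.0, 280.1, 232.7]
orientation: [[0.977, -0.212, -0.001], [-0.212, -0.977, 0.0], [-0.001, -0.0, -1.0]]
wrist_force: [-0.6, -0.3, 0.2]
opening: 19.2
```

```bash
python3 -m inch '[{"tx":0.05,"ty":-0.01,"tz":0,"ax":0,"ay":0,"az":0,"claw":0.8}]'
```

```text
t: 20.1
tool_pos: [490.7, 279.8, 232.7]
orientation: [[0.977, -0.212, -0.001], [-0.212, -0.977, 0.0], [-0.001, -0.0, -1.0]]
wrist_force: [-0.6, 0.4, 0.4]
opening: 19.0
```

```bash
python3 -m inch '[{"tx":0.05,"ty":-0.01,"tz":0,"ax":0,"ay":0,"az":0,"claw":0.8}]'; python3 - <<'E'
from ov2 import *
b=capture("side");cv2.imwrite("pics/s11f.png",b);s=read_state();print(s["tool_pos"],s["wrist_force"])
b0=cv2.imread("pics/s8f.png")
cv2.imwrite("pics/o11.png",stack(draw("side",b0,(262,260,312,310),8,[]),draw("side",b,(262,260,312,310),8,[])))
E
```

```text
t: 20.2
tool_pos: [492.3, 279.4, 232.7]
orientation: [[0.977, -0.212, -0.001], [-0.212, -0.977, 0.0], [-0.001, 0.0, -1.0]]
wrist_force: [0.1, 0.3, 0.3]
opening: 19.1
[492.47433924 279.37933648 232.73474276] [-0.48555171 -0.65011398  0.51602397]
```

View pics/o11.png

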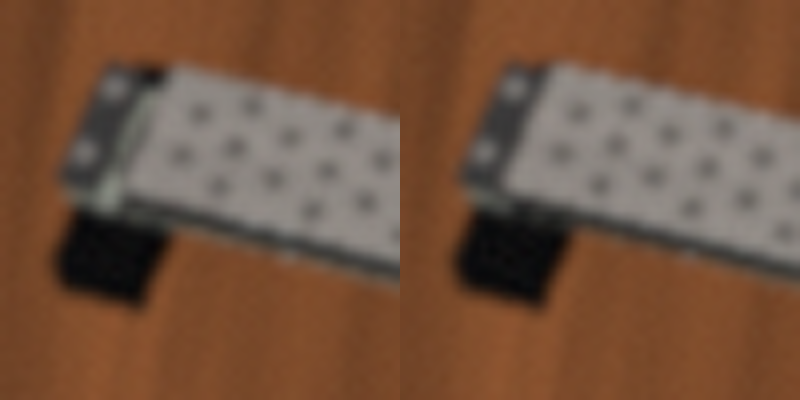

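```bash
python3 -m inch '[{"tx":-0.06,"ty":0.012,"tz":0,"ax":0,"ay":0,"az":0,"claw":0.8},{"tx":0,"ty":0,"tz":-0.08,"ax":0,"ay":0,"az":0,"claw":0.8},{"tx":0,"ty":0,"tz":0,"ax":0,"ay":0,"az":0,"claw":0.8}]'
```

```text
t: 20.55
tool_pos: [490.9, 279.7, 230.3]
orientation: [[0.977, -0.212, 0.0], [-0.212, -0.977, 0.001], [0.0, -0.001, -1.0]]
wrist_force: [-0.4, 0.4, -0.9]
opening: 19.1
```

```bash
python3 -m inch '[{"tx":0.05,"ty":-0.01,"tz":0,"ax":0,"ay":0,"az":0,"claw":0.8},{"tx":0.03,"ty":-0.006,"tz":0,"ax":0,"ay":0,"az":0,"claw":0.8}]'
```

```text
t: 20.75
tool_pos: [493.1, 279.3, 230.2]
orientation: [[0.977, -0.212, -0.001], [-0.212, -0.977, 0.0], [-0.001, -0.0, -1.0]]
wrist_force: [-2.3, 0.4, 0.7]
opening: 18.9
```

```bash
python3 -m inch '[{"tx":0.03,"ty":-0.006,"tz":0,"ax":0,"ay":0,"az":0,"claw":0.8}]'
```

```text
t: 20.85
tool_pos: [493.7, 279.2, 230.0]
orientation: [[0.977, -0.212, -0.003], [-0.212, -0.977, 0.001], [-0.003, 0.0, -1.0]]
wrist_force: [-4.2, 1.7, 2.6]
opening: 19.2
```

```bash
python3 -m inch '[{"tx":0.05,"ty":-0.01,"tz":0.01,"ax":0,"ay":-0.02,"az":0,"claw":0.8}]'
```

```text
t: 20.95
tool_pos: [494.2, 279.1, 230.0]
orientation: [[0.977, -0.213, -0.006], [-0.213, -0.977, 0.001], [-0.006, 0.0, -1.0]]
wrist_force: [-8.4, 1.8, 4.2]
opening: 19.0
```

```bash
python3 -m inch '[{"tx":0.07,"ty":-0.015,"tz":0.01,"ax":0,"ay":-0.03,"az":0,"claw":0.8}]'
```

```text
t: 21.05
tool_pos: [495.0, 279.0, 229.8]
orientation: [[0.977, -0.213, -0.009], [-0.213, -0.977, 0.001], [-0.009, 0.001, -1.0]]
wrist_force: [-11.4, 3.9, 5.0]
opening: 19.1
```

```bash
python3 -m inch '[{"tx":0.08,"ty":-0.017,"tz":0.01,"ax":0,"ay":-0.03,"az":0,"claw":0.8}]'
```

```text
t: 21.15
tool_pos: [495.8, 279.0, 229.6]
orientation: [[0.977, -0.214, -0.013], [-0.214, -0.977, 0.002], [-0.014, 0.001, -1.0]]
wrist_force: [-11.4, 3.3, 4.7]
opening: 18.8
```

```bash
python3 -m inch '[{"tx":0.07,"ty":-0.017,"tz":0.02,"ax":0,"ay":-0.03,"az":0,"claw":0.8},{"tx":0.07,"ty":-0.017,"tz":0.02,"ax":0,"ay":-0.03,"az":0,"claw":0.8}]'
```

```text
t: 21.35
tool_pos: [497.0, 278.8, 229.5]
orientation: [[0.977, -0.214, -0.02], [-0.214, -0.977, 0.002], [-0.02, 0.002, -1.0]]
wrist_force: [-8.8, 3.3, 4.9]
opening: 18.8
```

```bash
python3 -m inch '[{"tx":0.06,"ty":-0.017,"tz":0.02,"ax":0,"ay":-0.02,"az":0,"claw":0.8},{"tx":0.06,"ty":-0.017,"tz":0.02,"ax":0,"ay":-0.02,"az":0,"claw":0.8}]'
```

```text
t: 21.55
tool_pos: [498.1, 278.7, 229.6]
orientation: [[0.976, -0.215, -0.027], [-0.215, -0.977, 0.003], [-0.027, 0.003, -1.0]]
wrist_force: [-6.1, 2.8, 2.4]
opening: 18.8
```

```bash
python3 -m inch '[{"tx":0.06,"ty":-0.015,"tz":0.01,"ax":0,"ay":-0.06,"az":0,"claw":0.8},{"tx":0.06,"ty":-0.015,"tz":0.01,"ax":0,"ay":-0.06,"az":0,"claw":0.8}]'
```

```text
t: 21.75
tool_pos: [498.6, 278.6, 229.0]
orientation: [[0.976, -0.215, -0.029], [-0.215, -0.977, 0.003], [-0.029, 0.003, -1.0]]
wrist_force: [-9.7, 2.1, 5.4]
opening: 19.2
```

```bash
python3 -m inch '[{"tx":0.06,"ty":-0.015,"tz":0.01,"ax":0,"ay":-0.08,"az":0,"claw":0.8},{"tx":0.06,"ty":-0.015,"tz":0.01,"ax":0,"ay":-0.08,"az":0,"claw":0.8}]'
```

```text
t: 21.95
tool_pos: [498.5, 278.6, 228.3]
orientation: [[0.976, -0.216, -0.028], [-0.216, -0.976, 0.004], [-0.028, 0.003, -1.0]]
wrist_force: [-10.6, 2.0, 6.1]
opening: 18.9
```

```bash
python3 -m inch '[{"tx":0.06,"ty":-0.015,"tz":0.01,"ax":0,"ay":-0.07,"az":0,"claw":0.8},{"tx":0.06,"ty":-0.015,"tz":0.01,"ax":0,"ay":-0.07,"az":0,"claw":0.8},{"tx":0.03,"ty":-0.007,"tz":0.01,"ax":0,"ay":-0.04,"az":0,"claw":0.8}]'
```

```text
t: 22.25
tool_pos: [498.4, 278.7, 227.5]
orientation: [[0.976, -0.216, -0.029], [-0.216, -0.976, 0.004], [-0.029, 0.003, -1.0]]
wrist_force: [-4.4, 1.1, 2.2]
opening: 19.1
```

```bash
python3 -m inch '[{"tx":-0.1,"ty":0.02,"tz":0,"ax":0,"ay":0,"az":0,"claw":0.8},{"tx":-0.06,"ty":0.01,"tz":0.1,"ax":0,"ay":0,"az":0,"claw":0.8},{"tx":0,"ty":0,"tz":0.5,"ax":0,"ay":0,"az":0,"claw":0.8},{"tx":0,"ty":0,"tz":1,"ax":0,"ay":0,"az":0,"claw":0.8},{"tx":-0.5,"ty":-0.3,"tz":0.8,"ax":0,"ay":-0.1,"az":0,"claw":0.8},{"tx":-1,"ty":-0.6,"tz":0.4,"ax":0,"ay":0,"az":0,"claw":0.8},{"tx":-1,"ty":-0.8,"tz":0.2,"ax":0,"ay":0,"az":0,"claw":0.8}]'
```

```text
t: 22.95
tool_pos: [419.9, 228.4, 325.8]
orientation: [[0.977, -0.215, -0.009], [-0.215, -0.977, 0.004], [-0.009, -0.003, -1.0]]
wrist_force: [0.1, -0.1, 1.4]
opening: 19.1
```

```bash
python3 -m inch '[{"tx":-0.6,"ty":-1,"tz":0,"ax":0,"ay":0,"az":0,"claw":0.8},{"tx":-0.6,"ty":-1,"tz":0,"ax":0,"ay":0,"az":0,"claw":0.8},{"tx":-0.3,"ty":-1,"tz":0,"ax":0,"ay":0,"az":0,"claw":0.8},{"tx":0,"ty":-1,"tz":0,"ax":0,"ay":0,"az":0,"claw":0.8},{"tx":0,"ty":-0.8,"tz":0,"ax":0,"ay":0,"az":0,"claw":0.8},{"tx":0,"ty":0,"tz":0,"ax":0,"ay":0,"az":0,"claw":0.8}]'; python3 - <<'E'
from ov2 import *
a=capture("top");b=capture("side"); cv2.imwrite("pics/t12f.png",a);cv2.imwrite("pics/s12f.png",b)
cv2.imwrite("pics/o12.png",stack(draw("side",b,(262,255,372,318),4.8,[]),draw("top",a,(220,155,254,228),7.5,[])))
E
```

```text
t: 23.55
tool_pos: [370.9, 78.5, 337.1]
orientation: [[0.977, -0.214, 0.014], [-0.214, -0.977, 0.006], [0.012, -0.009, -1.0]]
wrist_force: [-0.6, -0.9, -0.1]
opening: 19.2
```

View pics/o12.png

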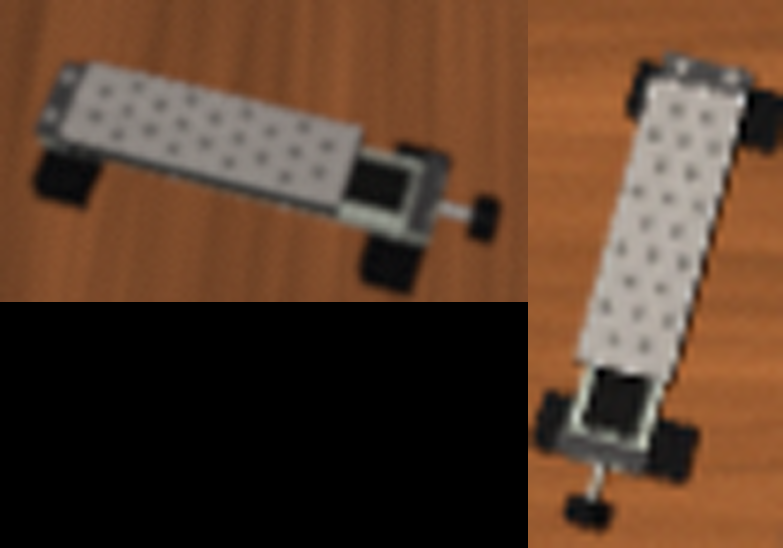

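View pics/t12f.png

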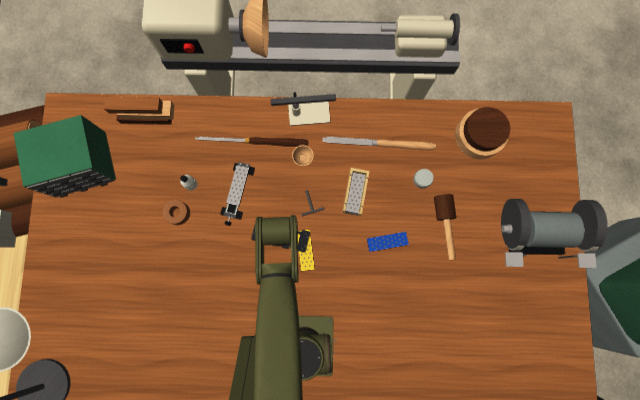

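```bash
python3 - <<'E'
from ov2 import *
a=cv2.imread("pics/t12f.png")
h=np.r_[559.8,264.4,5.2,np.radians(-12.16)]
it=[(boxe(-58,92,-25,25,40,40.01),h,(0,0,255)),(edges("holder"),h,(0,255,0))]
w=(222,155,256,190)
cv2.imwrite("pics/o13.png",stack(draw("top",a,w,11,[]),draw("top",a,w,11,it)))
w=(215,190,249,230)
cv2.imwrite("pics/o14.png",stack(draw("top",a,w,11,[]),draw("top",a,w,11,it)))
E
```

```text
(no output)
```

View pics/o13.png

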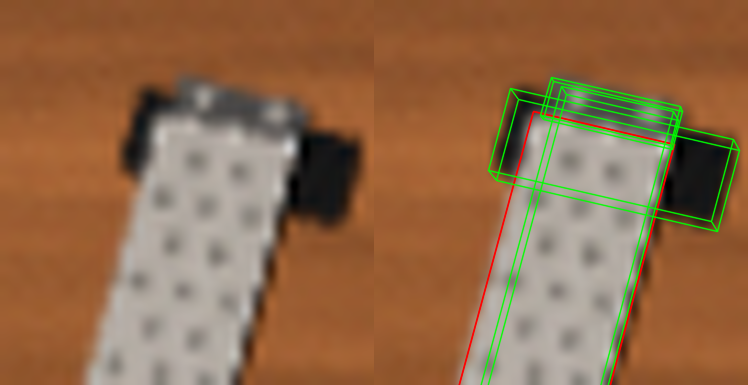

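View pics/o14.png

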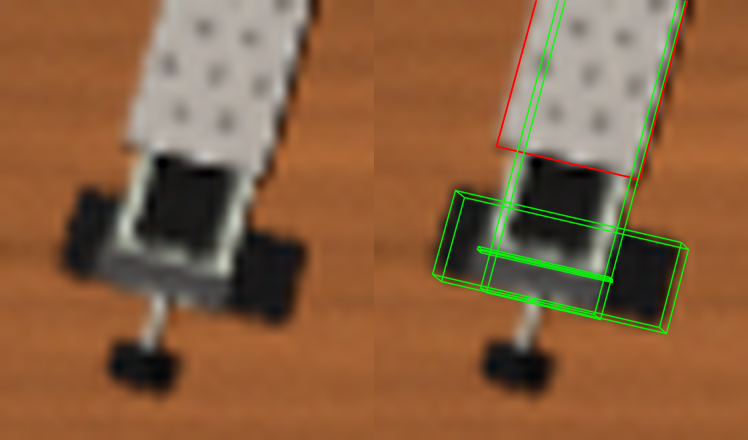

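```bash
cat > el.py <<'E'
from ov2 import *
from scipy.ndimage import map_coordinates
def line(n,im,q,a,b,ch,sgn,R=3.0,z=None):
    P=np.array(a,float)+np.linspace(.08,.92,45)[:,None]*(np.array(b,float)-np.array(a,float))
    p=proj(n,pose(q,P)); d=p[-1]-p[0]; d/=np.hypot(*d); m=np.array([-d[1],d[0]])
    t=np.arange(-R,R+.01,.1); g=cv2.GaussianBlur(ch,(0,0),.8)
    out=[]
    for c in p:
        pr=map_coordinates(g,(c+t[:,None]*m).T[::-1],order=3); gr=np.gradient(pr)*sgn; i=gr.argmax()
        if 2<i<len(t)-3: out.append(c+t[i]*m)
    out=np.array(out)
    vx,vy,x0,y0=cv2.fitLine(out.astype(np.float32),cv2.DIST_HUBER,0,.01,.01).ravel()
    r=(out-[x0,y0])@[-vy,vx]; 
    W=back(n,np.array([[x0,y0],[x0+20*vx,y0+20*vy]]),P[0,2]+q[2])
    e=W[1]-W[0]; yaw=np.degrees(np.arctan2(e[1],e[0])); yaw=(yaw+90)%180-90
    return yaw,W[0][:2],np.abs(r).mean(),len(out)
E
python3 - <<'E'
from el import *
h=np.r_[559.8,264.4,5.2,np.radians(-12.16)]; u=np.array([np.cos(h[3]),np.sin(h[3])]);v=np.array([-u[1],u[0]])
def sat(f): im=cv2.imread(f).astype(float); return im[:,:,2]-im[:,:,0]
for nm,f,y,z in (("bed","pics/t0" ,20,30),("plate","pics/t12f",25,40),("plate8","pics/t8f",25,40)):
    f="pics/top0.png" if nm=="bed" else f+".png"; ch=sat(f); xs=(-68,70) if nm=="bed" else (-55,85)
    if nm=="plate8": xs=(-20,75)
    for s in(1,-1):
        best=[]
        for sg in(1,-1):
            try: best.append(line("top",ch,h,(xs[0],s*y,z),(xs[1],s*y,z),ch,sg) if 0 else line("top",np.zeros(1),h,(xs[0],s*y,z),(xs[1],s*y,z),ch,sg))
            except Exception as e: best.append(None)
        for b in best:
            if b: 
                W=b[1]; yr=np.radians(b[0]); dd=np.array([np.cos(yr),np.sin(yr)])
                # lateral at holder x=-50 and +80
                def lat(x): o=h[:2]+x*u; k=((o-W)@u)/(dd@u); return ((W+k*dd)-h[:2])@v
                print(nm,s*y,"yaw",round(b[0],2),"lat@-50",round(lat(-50),1),"lat@+80",round(lat(80),1),"res",b[2].round(2),b[3])
E
```

```text
bed 20 yaw -54.48 lat@-50 3.5 lat@+80 -114.8 res 0.0 1
bed 20 yaw -13.18 lat@-50 21.0 lat@+80 18.7 res 0.06 45
bed -20 yaw -12.81 lat@-50 -21.2 lat@+80 -22.7 res 0.05 45
plate 25 yaw -11.61 lat@-50 14.4 lat@+80 15.6 res 0.26 11
plate 25 yaw -12.16 lat@-50 25.3 lat@+80 25.3 res 0.18 45
plate -25 yaw -12.46 lat@-50 -26.0 lat@+80 -26.7 res 0.08 44
plate -25 yaw -12.6 lat@-50 -15.3 lat@+80 -16.3 res 0.29 15
plate8 25 yaw -12.07 lat@-50 15.0 lat@+80 15.2 res 0.07 5
plate8 25 yaw -12.58 lat@-50 25.0 lat@+80 24.0 res 0.07 45
plate8 -25 yaw -12.92 lat@-50 -26.2 lat@+80 -27.9 res 0.05 45
plate8 -25 yaw -14.16 lat@-50 -13.5 lat@+80 -18.1 res 0.15 17
```

```bash
python3 - <<'E'
from ov2 import *
d=cv2.absdiff(cv2.imread("pics/side0.png"),cv2.imread("pics/s12f.png")).max(2)
n,l,st,_=cv2.connectedComponentsWithStats((cv2.GaussianBlur(d,(0,0),1)>25).astype(np.uint8))
print([s.tolist() for s in st[1:] if s[4]>6])
d=cv2.absdiff(cv2.imread("pics/top0.png"),cv2.imread("pics/t12f.png")).max(2)
n,l,st,_=cv2.connectedComponentsWithStats((cv2.GaussianBlur(d,(0,0),1)>25).astype(np.uint8))
print([s.tolist() for s in st[1:] if s[4]>6])
cv2.imwrite("pics/o15.png",draw("side",cv2.imread("pics/s12f.png"),(285,145,365,192),9,[]))
E
```

```text
[[430, 0, 41, 60, 1449], [374, 0, 266, 210, 22030], [632, 114, 8, 17, 82], [543, 129, 97, 116, 6132], [305, 156, 7, 2, 11], [314, 157, 7, 2, 10], [334, 160, 6, 3, 12], [341, 161, 8, 3, 14], [527, 199, 3, 5, 10], [274, 267, 64, 34, 1253]]
[[226, 165, 23, 42, 601], [228, 214, 334, 186, 22647], [284, 344, 12, 31, 232]]
```

View pics/o15.png

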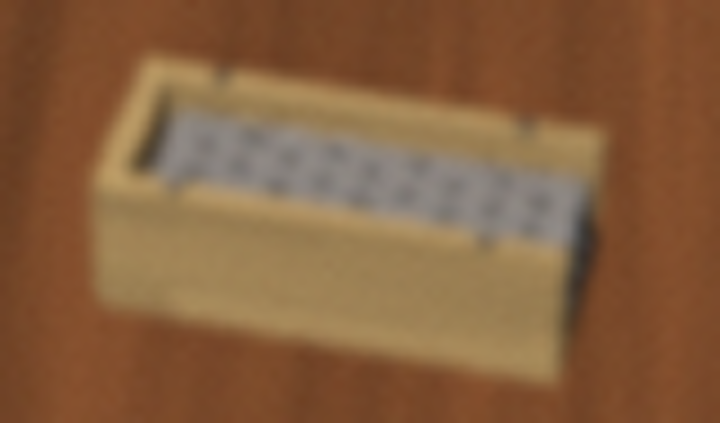

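```bash
python3 -c "
from workcell import *
s=read_state();print(s['t'],s['wrist_force'],s['joint_vel'].round(2));print(job_done())"
```

```text
23.65 [ 0.4276723  -0.57420235  0.74088146] [ 1.72  1.22 -0.07  0.09 -0.05  0.06]
the job is handed in; nothing more can be done
None
```

The plate is home against the fixed jaw of the holder. I handed the job in at 23.65 s with the arm clear of everything; no verdict was reported.

**What I did**
- **Identify:** I took the grey plate in the rack as the one meant, rather than the blue or yellow look-alikes lying on the bench.
- **Slide out:** I pressed its face with closed fingertips and slid it about 50 mm out. The force was mostly 6–9 N while sliding. A test press just before reached 16.4 N, which was higher than I meant but under two kilograms.
- **Lay down:** I gripped the part sticking out, drew the plate clear and laid it face up on the bed. It came down with about 5 N, roughly 7 mm short of the jaw, and I let go.
- **Push home:** I pushed it home with two fingertips held about 19 mm apart, leaned on it for about 1.2 s at mostly 9–12 N (dipping to about 6–7 N partway), and backed off.

**Last checks**
- **Position:** The pictures show the plate against the jaw with no visible gap, within about 1 mm of central.
- **Squareness:** My edge fits put the plate about 0.7° off the bed's direction, with a measuring error of about 0.4°. I judged that close enough and did not push again.
- **Surroundings:** Picture differences show no movement of the other things on the bench or of the three plates left in the rack.
- **Disagreement:** The cameras' heights did not quite agree with touch. The rack came out about 3 mm higher in the pictures, and for the holder's height the two cameras also differed. I worked from the heights found by contact.

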